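# Put the forks and damper blocks away and shut the bench drawer

### The arm

A 7-joint arm with a two-finger parallel gripper is mounted at the origin on the work surface. World frame = base frame: x ahead of the robot, y to its left, z up, the work surface at z = 0. Lengths are in m, angles in degrees, forces in N, time in s.
With the tool pointing down it reaches from about 0.4 to 0.85 m from the base axis. Payload 10.4 kg.
Tool frame: the origin (TCP) lies at the centre of the arm's flange, where the gripper is bolted on; the fingertips stand 173 mm ahead of it and the grasp point (between the pads) lies 155 mm ahead of it; z points along the fingers, x is the direction in which the jaws open and shut, and the axes are right-handed (so a half turn about z gives the same grasp; the last joint's range is limited). The gripper opens to 85 mm and grips with 20 to 120 N. Pads are 22 mm wide; open, the fingers measure 114 mm over their backs; the gripper's body (76 mm by 85 mm) begins 54 mm behind the grasp point. The pads swing forward as they close: fully open they stand 13 mm farther back than shut.
Start: joints at [-1.295, 19.034, -3.707, 83.658, 1.238, 77.344, -5.071], TCP at [0.625, 0, 0.405] pointing down, gripper open.
Joint ranges: [-148.97, 148.97], [-28.65, 121.19], [-84.17, 76.75], [9.2, 138.47], [-72.65, 252.65], [3.7, 117.97], [-149.18, 149.18]. Speed limits (degrees/s): [127.2, 127.2, 159.86, 159.86, 180, 180, 180].

### API

Orientations are given as a 3x3 rotation matrix whose columns are the frame's x, y, z axes.
In Python, from station import env gives the robot as it stands. The module is installed in compiled form; this text tells all that it offers.
- The arm moves only by the tool drive_tool, never from a script. Its argument "steps" is text: rows parted by semicolons, each of 7 numbers parted by spaces: the shift along the tool's x, y, z normalised to -1 to 1, where 1 is 100 mm, then the turn, a rotation vector about the tool's x, y, z normalised to -1 to 1, where 1 is 2 pi rad, then the gripper command: -1 is shut, 1 is fully open, values between are in proportion. In form: x y z ax ay az grip; .... A call has 1 to 8 rows; each row shifts and turns the commanded pose from where the row before left it, along the tool's axes as they then stand; what a row does not reach is not made up. A row lasts 1/10 s, in which the tool goes at most 50 mm and 8.59 degrees, less where a joint would pass 70% of its speed; a pose out of reach is approached as far as the arm can. A call with a number of a shift or a turn outside -1 to 1 is refused whole. A call with a gripper value outside its range is refused whole. The fingers move at their own pace and stop on an object; "grip_force" is the grip in N (left out, the last holds). Time passes only in rows, so rows that do not move let the fingers close. It gives the time, the measured TCP pose, the force and the opening at its end, in the units of the state.
- env.read_state(): the state, without advancing time (a new reading comes with each control period).
- env.capture(name): name is "scene" or "side" or "wrist"; returns a dict with "pixels" (400x640x3 uint8, blue, green, red), "mtx" (3x3 intrinsics, pixels), "k1" (the pictures are not rectified: a ray, as slopes to the right and down, at radius r is drawn at 1 + k1 r^2 times it, then the intrinsics apply), "R" (3x3) and "t" (3): a world point X has camera coordinates R X + t; the wrist camera has in their place "T_tool_cam" (4x4, takes a point from camera to tool coordinates, whose origin is the TCP and whose axes are the tool frame's). Camera axes: x right, y down, z forward; pixel columns grow to the right and rows downward; lengths in m; the calibration is good to about 2 mm. A picture is of the moment at which its call begins: read the wrist's pose just before it. There is no depth.
- env.close_job(): hands the job in, once; it reports no verdict.
The state is a dict: "time": time; "qpos": joint angles; "joint_velocities": joint speeds; "joint_efforts": joint torques, N m; "eef_pos": TCP position; "ee_rot": TCP orientation; "ft_force": force on the tool from outside, world axes, zero at the start; "wrist_torque": the same for the moment, N m; "width": opening from 0.0 (shut) to 1.0 (fully open).
Only numpy, scipy, OpenCV 4.12 (cv2) and the standard library are available. Lean on these libraries where they do the work, as an engineer would, in place of code of your own. Each camera call takes 0.05 s, during which the arm holds its last target.

### The job

Clear the voicing bench: put every tuning fork and every damper block that lies on the slate into the open drawer, each in the compartment where one of its own kind already lies, lying down inside and not on top of the dividers or walls. When all are in, push the drawer fully home until it seats at its catch. Leave the jar, the setting gauge and the screwdriver where they are.

Things in the scene. Friction and masses are not known exactly. Their poses are not given: they have to be found in the camera images.
- fork0: steel two-pronged tuning fork lying flat, 140 long, 26 wide, 10 thick; origin on its underside at its centre of mass, between the prongs; +x points to the prong tips (62 from origin), stem end at x = -77; prongs 8 wide with a 10 gap run from x = -18 to 62 (26 over both), yoke at x = -25, stem 10 wide with a 14 mm end button; this one already lies in the drawer
- fork1: steel two-pronged tuning fork lying flat, 140 long, 26 wide, 10 thick; origin on its underside at its centre of mass, between the prongs; +x points to the prong tips (62 from origin), stem end at x = -77; prongs 8 wide with a 10 gap run from x = -18 to 62 (26 over both), yoke at x = -25, stem 10 wide with a 14 mm end button; on the bench, or absent in some starts
- fork2: steel two-pronged tuning fork lying flat, 140 long, 26 wide, 10 thick; origin on its underside at its centre of mass, between the prongs; +x points to the prong tips (62 from origin), stem end at x = -77; prongs 8 wide with a 10 gap run from x = -18 to 62 (26 over both), yoke at x = -25, stem 10 wide with a 14 mm end button; on the bench, or absent in some starts
- fork3: steel two-pronged tuning fork lying flat, 140 long, 26 wide, 10 thick; origin on its underside at its centre of mass, between the prongs; +x points to the prong tips (62 from origin), stem end at x = -77; prongs 8 wide with a 10 gap run from x = -18 to 62 (26 over both), yoke at x = -25, stem 10 wide with a 14 mm end button; on the bench, or absent in some starts
- block0: walnut damper block, an upside-down T: base 80 x 30 x 12 high with an upright rib 14 wide, 24 high, along its whole length (total height 36); origin at the centre of its underside, x along its length; this one already lies in the drawer
- block1: walnut damper block, an upside-down T: base 80 x 30 x 12 high with an upright rib 14 wide, 24 high, along its whole length (total height 36); origin at the centre of its underside, x along its length; on the bench, or absent in some starts
- block2: walnut damper block, an upside-down T: base 80 x 30 x 12 high with an upright rib 14 wide, 24 high, along its whole length (total height 36); origin at the centre of its underside, x along its length; on the bench, or absent in some starts
- block3: walnut damper block, an upside-down T: base 80 x 30 x 12 high with an upright rib 14 wide, 24 high, along its whole length (total height 36); origin at the centre of its underside, x along its length; on the bench, or absent in some starts
- drawer (a joint): slide of the drawer: 0 m = home against its stop, grows as it opens towards the robot (at most 0.21); a sprung ball catch resists from about 12 mm to 6 mm and then pulls it in; runs with about 2 N friction, catch about 4 N more
- drawer_handle (a point): middle of the brass bar pull (bar about 10 thick, 120 long, along the drawer's y, 35 in front of the drawer face, at height 46); axes as the drawer: x points into the case (the closing direction), y to the left, z up; the drawer's front panel top is at height 64
- drawer_floor (a point): point on the drawer's inner floor (height 16), at the front panel's inner face, midway across; moves with the drawer, axes as drawer_handle. Compartments: x 0 to 222; left y 4 to 212, right y -212 to -4; walls and the divider along x are 8 thick, 40 high. Open from above only from x = 0 to x = the joint value; inside the case 50 of height is free
- case_mouth (a point): bench-level point under the middle of the front edge of the fixed low oak case that holds the drawer; axes as drawer_handle. The case is 260 (x, from here back) x 464 (y) x 76 high
- jar: squat amber jar with a dark screw cap, 72 diameter, 66 high, origin under its centre; bystander
- gauge: brass setting gauge, 110 long (y), 24 wide, 34 high, standing on the case top; origin under its centre; bystander
- screwdriver: regulating screwdriver, 200 long along its x, lying on the bench; bystander

How it is judged (in metres and radians):
On the way, in this order (a step that is already met when the one before it is completed fails the run):
1. all forks lie in one compartment and all damper blocks in the other, with their own kind, while the drawer is still open ((((x of fork0 in the frame of drawer_floor between 0 and 0.222 m and y of fork0 in the frame of drawer_floor between 0.004 and 0.212 m and z of fork0 in the frame of drawer_floor between -0.01 and 0.03 m) and (x of fork1 in the frame of drawer_floor between 0 and 0.222 m and y of fork1 in the frame of drawer_floor between 0.004 and 0.212 m and z of fork1 in the frame of drawer_floor between -0.01 and 0.03 m) and (x of fork2 in the frame of drawer_floor between 0 and 0.222 m and y of fork2 in the frame of drawer_floor between 0.004 and 0.212 m and z of fork2 in the frame of drawer_floor between -0.01 and 0.03 m) and (x of fork3 in the frame of drawer_floor between 0 and 0.222 m and y of fork3 in the frame of drawer_floor between 0.004 and 0.212 m and z of fork3 in the frame of drawer_floor between -0.01 and 0.03 m) and (x of block0 in the frame of drawer_floor between 0 and 0.222 m and y of block0 in the frame of drawer_floor between -0.212 and -0.004 m and z of block0 in the frame of drawer_floor between -0.01 and 0.03 m) and (x of block1 in the frame of drawer_floor between 0 and 0.222 m and y of block1 in the frame of drawer_floor between -0.212 and -0.004 m and z of block1 in the frame of drawer_floor between -0.01 and 0.03 m) and (x of block2 in the frame of drawer_floor between 0 and 0.222 m and y of block2 in the frame of drawer_floor between -0.212 and -0.004 m and z of block2 in the frame of drawer_floor between -0.01 and 0.03 m) and (x of block3 in the frame of drawer_floor between 0 and 0.222 m and y of block3 in the frame of drawer_floor between -0.212 and -0.004 m and z of block3 in the frame of drawer_floor between -0.01 and 0.03 m)) or ((x of fork0 in the frame of drawer_floor between 0 and 0.222 m and y of fork0 in the frame of drawer_floor between -0.212 and -0.004 m and z of fork0 in the frame of drawer_floor between -0.01 and 0.03 m) and (x of fork1 in the frame of drawer_floor between 0 and 0.222 m and y of fork1 in the frame of drawer_floor between -0.212 and -0.004 m and z of fork1 in the frame of drawer_floor between -0.01 and 0.03 m) and (x of fork2 in the frame of drawer_floor between 0 and 0.222 m and y of fork2 in the frame of drawer_floor between -0.212 and -0.004 m and z of fork2 in the frame of drawer_floor between -0.01 and 0.03 m) and (x of fork3 in the frame of drawer_floor between 0 and 0.222 m and y of fork3 in the frame of drawer_floor between -0.212 and -0.004 m and z of fork3 in the frame of drawer_floor between -0.01 and 0.03 m) and (x of block0 in the frame of drawer_floor between 0 and 0.222 m and y of block0 in the frame of drawer_floor between 0.004 and 0.212 m and z of block0 in the frame of drawer_floor between -0.01 and 0.03 m) and (x of block1 in the frame of drawer_floor between 0 and 0.222 m and y of block1 in the frame of drawer_floor between 0.004 and 0.212 m and z of block1 in the frame of drawer_floor between -0.01 and 0.03 m) and (x of block2 in the frame of drawer_floor between 0 and 0.222 m and y of block2 in the frame of drawer_floor between 0.004 and 0.212 m and z of block2 in the frame of drawer_floor between -0.01 and 0.03 m) and (x of block3 in the frame of drawer_floor between 0 and 0.222 m and y of block3 in the frame of drawer_floor between 0.004 and 0.212 m and z of block3 in the frame of drawer_floor between -0.01 and 0.03 m))) and value of joint drawer above 0.04 m), for 0.2 s.
2. the drawer is pushed home past its catch (value of joint drawer below 0.004 m), for 0.3 s.
At the end, for the whole second after the job is handed in: Every present fork is in the compartment of the fork that was there at the start and every present block in that of the other block (origin inside the compartment, less than 30 mm above its floor), and the drawer is less than 4 mm from its stop ((((x of fork0 in the frame of drawer_floor between 0 and 0.222 m and y of fork0 in the frame of drawer_floor between 0.004 and 0.212 m and z of fork0 in the frame of drawer_floor between -0.01 and 0.03 m) and (x of fork1 in the frame of drawer_floor between 0 and 0.222 m and y of fork1 in the frame of drawer_floor between 0.004 and 0.212 m and z of fork1 in the frame of drawer_floor between -0.01 and 0.03 m) and (x of fork2 in the frame of drawer_floor between 0 and 0.222 m and y of fork2 in the frame of drawer_floor between 0.004 and 0.212 m and z of fork2 in the frame of drawer_floor between -0.01 and 0.03 m) and (x of fork3 in the frame of drawer_floor between 0 and 0.222 m and y of fork3 in the frame of drawer_floor between 0.004 and 0.212 m and z of fork3 in the frame of drawer_floor between -0.01 and 0.03 m) and (x of block0 in the frame of drawer_floor between 0 and 0.222 m and y of block0 in the frame of drawer_floor between -0.212 and -0.004 m and z of block0 in the frame of drawer_floor between -0.01 and 0.03 m) and (x of block1 in the frame of drawer_floor between 0 and 0.222 m and y of block1 in the frame of drawer_floor between -0.212 and -0.004 m and z of block1 in the frame of drawer_floor between -0.01 and 0.03 m) and (x of block2 in the frame of drawer_floor between 0 and 0.222 m and y of block2 in the frame of drawer_floor between -0.212 and -0.004 m and z of block2 in the frame of drawer_floor between -0.01 and 0.03 m) and (x of block3 in the frame of drawer_floor between 0 and 0.222 m and y of block3 in the frame of drawer_floor between -0.212 and -0.004 m and z of block3 in the frame of drawer_floor between -0.01 and 0.03 m)) or ((x of fork0 in the frame of drawer_floor between 0 and 0.222 m and y of fork0 in the frame of drawer_floor between -0.212 and -0.004 m and z of fork0 in the frame of drawer_floor between -0.01 and 0.03 m) and (x of fork1 in the frame of drawer_floor between 0 and 0.222 m and y of fork1 in the frame of drawer_floor between -0.212 and -0.004 m and z of fork1 in the frame of drawer_floor between -0.01 and 0.03 m) and (x of fork2 in the frame of drawer_floor between 0 and 0.222 m and y of fork2 in the frame of drawer_floor between -0.212 and -0.004 m and z of fork2 in the frame of drawer_floor between -0.01 and 0.03 m) and (x of fork3 in the frame of drawer_floor between 0 and 0.222 m and y of fork3 in the frame of drawer_floor between -0.212 and -0.004 m and z of fork3 in the frame of drawer_floor between -0.01 and 0.03 m) and (x of block0 in the frame of drawer_floor between 0 and 0.222 m and y of block0 in the frame of drawer_floor between 0.004 and 0.212 m and z of block0 in the frame of drawer_floor between -0.01 and 0.03 m) and (x of block1 in the frame of drawer_floor between 0 and 0.222 m and y of block1 in the frame of drawer_floor between 0.004 and 0.212 m and z of block1 in the frame of drawer_floor between -0.01 and 0.03 m) and (x of block2 in the frame of drawer_floor between 0 and 0.222 m and y of block2 in the frame of drawer_floor between 0.004 and 0.212 m and z of block2 in the frame of drawer_floor between -0.01 and 0.03 m) and (x of block3 in the frame of drawer_floor between 0 and 0.222 m and y of block3 in the frame of drawer_floor between 0.004 and 0.212 m and z of block3 in the frame of drawer_floor between -0.01 and 0.03 m))) and value of joint drawer below 0.004 m); the robot touches nothing.
It fails at once if the jar is moved more than 30 mm or tipped over (distance of jar from where it was at the start of the episode above 0.03 m or angle between jar's own z axis and vertical above 0.5 rad).
It fails at once if the gauge is moved more than 30 mm or tipped over (distance of gauge from where it was at the start of the episode above 0.03 m or angle between gauge's own z axis and vertical above 0.5 rad).
It fails at once if the screwdriver is moved more than 30 mm (distance of screwdriver from where it was at the start of the episode above 0.03 m).
Of fork1, block1, fork2, block2, fork3, block3 only 4 to 6 are there at a start; the rules pass over those that are not, and their reading is None.
At some moment in a run one of fork1, block1, fork2, block2, fork3, block3 may be knocked a few centimetres aside while the robot is not near it.
Once in a run the grip may slacken for a moment while it holds something.
It also fails if it takes over 210 s, if anything falls off the work surface, if the arm or the gripper's body presses on something with over 40 N, if the wrist force passes 120 N, or if a joint passes its speed limit or range.

## Working session

There is one attempt and no reset: what is moved stays moved. The work goes in short steps, Python scripts to look and compute and a tool call to move; the robot and the scene stay as the last step left them, time stands still between calls to the robot, and variables do not carry over. Pictures are saved under pics/ and viewed, and the job is handed in when it is done.

Besides the shell and the picture viewer there is one more tool, called after "Emit:" as name(argument=value, ...) on one line, values as JSON. drive_tool: Moves the arm, as the interface text tells. Scaled input: -1 to 1 covers 100 mm each way for a shift and 2 pi rad each way for a turn. Its arguments: {"type":"object","properties":{"steps":{"type":"string"},"grip_force":{"type":"number"}},"required":["steps"]}

```bash
mkdir -p pics; ls; cat > h.py <<'E'
import numpy as np, cv2
from station import env
def cap(n, fn=None):
    s=env.read_state(); c=env.capture(n)
    if fn: cv2.imwrite('pics/'+fn, c['pixels'])
    return s,c
def campose(s,c):
    # returns R_wc (cam->world), origin
    if 'R' in c and c.get('R') is not None:
        R=np.array(c['R']);t=np.array(c['t']); return R.T, -R.T@t
    T=np.array(c['T_tool_cam']); Rt=np.array(s['ee_rot']).reshape(3,3); p=np.array(s['eef_pos'])
    return Rt@T[:3,:3], Rt@T[:3,3]+p
def ray(s,c,uv):
    K=np.array(c['mtx']); k=c['k1']; uv=np.atleast_2d(np.array(uv,float))
    d=cv2.undistortPoints(uv.reshape(-1,1,2),K,np.array([k,0,0,0,0.])).reshape(-1,2)
    R,o=campose(s,c)
    D=np.c_[d,np.ones(len(d))]@R.T
    return o,D
def onplane(s,c,uv,z):
    o,D=ray(s,c,uv); l=(z-o[2])/D[:,2]; return o+D*l[:,None]
def proj(s,c,X):
    R,o=campose(s,c); X=np.atleast_2d(X); P=(X-o)@R
    xy=P[:,:2]/P[:,2:]; r2=(xy**2).sum(1,keepdims=True); xy=xy*(1+c['k1']*r2)
    K=np.array(c['mtx']); return xy@K[:2,:2].T+K[:2,2]
E
python3 - <<'E'
from h import *
print(env.read_state())
for n in ['scene','side','wrist']:
    s,c=cap(n,n+'0.png'); print(n,{k:v for k,v in c.items() if k!='pixels'}); print(campose(s,c)[1])
E
```

```text
pics
{'time': 0.0, 'qpos': array([-1.29341209, 19.0720073 , -3.7073847 , 83.70515106,  1.23662093,
       77.34205132, -5.0722839 ]), 'joint_velocities': array([ 0.00838634, -0.06322033, -0.05325032,  0.16121158, -0.01668445,
       -0.05609376,  0.00067698]), 'joint_efforts': array([ 4.98105128e-04, -6.25449800e+01,  4.97091911e-02, -3.91610491e+01,
        1.63588714e-02,  9.83294769e-03, -6.01235030e-06]), 'eef_pos': array([ 6.24877603e-01, -3.44268350e-06,  4.03922526e-01]), 'ee_rot': array([[ 9.99999040e-01, -3.09403287e-05, -1.38519820e-03],
       [-3.10020945e-05, -9.99999999e-01, -4.45683541e-05],
       [-1.38519682e-03,  4.46112553e-05, -9.99999040e-01]]), 'ft_force': array([-0.00995993, -0.07343058, -0.09916933]), 'wrist_torque': array([ 0.01287458, -0.02459475, -0.02539043]), 'width': 0.9965720071760995}
scene {'mtx': array([[438.99820553,   0.        , 312.60175907],
       [  0.        , 438.99820553, 195.56309551],
       [  0.        ,   0.        ,   1.        ]]), 'k1': -0.10262870877914507, 'R': array([[ 0.14240183,  0.98965569, -0.01741658],
       [ 0.64618366, 
[... 493 characters left out ...]
7792, -0.65024974]]), 't': array([-0.4036132 ,  0.32102519,  0.71196844])}
[ 0.12122043 -0.51805649  0.69984493]
wrist {'mtx': array([[335.35841292,   0.        , 324.93913409],
       [  0.        , 335.35841292, 199.58728926],
       [  0.        ,   0.        ,   1.        ]]), 'k1': -0.05933149324881286, 'T_tool_cam': array([[ 9.99999754e-01, -7.00717434e-04,  2.34351439e-05,
         5.46231271e-04],
       [ 6.56617578e-04,  9.47735190e-01,  3.19057327e-01,
        -8.24080003e-02],
       [-2.45779342e-04, -3.19057233e-01,  9.47735418e-01,
         2.96963444e-02],
       [ 0.00000000e+00,  0.00000000e+00,  0.00000000e+00,
         1.00000000e+00]])}
[0.6253855  0.08243575 0.37430598]
```

View pics/scene0.png

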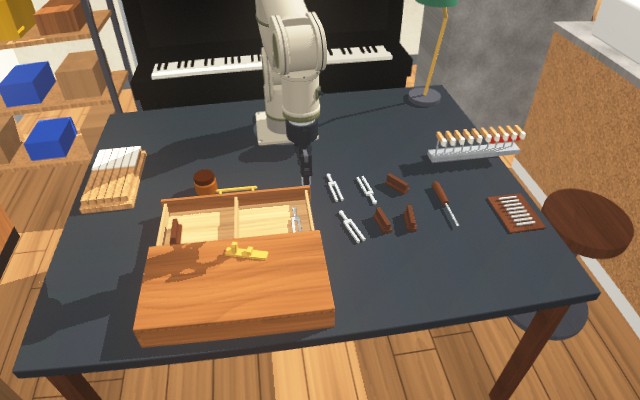

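View pics/side0.png

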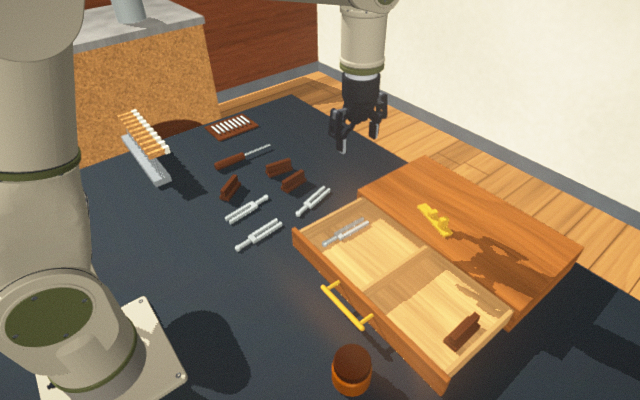

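View pics/wrist0.png

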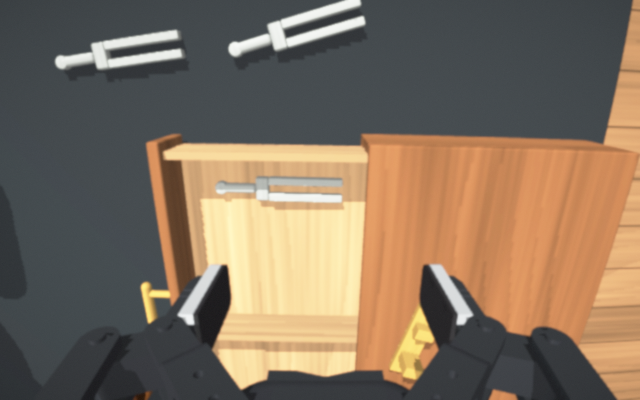

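The scene shows three forks (about (335,187), (367,190), (350,226)) and three blocks (397,183), (383,219), (410,217) on the slate. The drawer holds a fork on its left side and a block on its right. Next I'll measure these.

```bash
python3 - <<'E'
from h import *
for n,(x0,y0,x1,y1) in {'scene':(290,160,450,260),'side':(190,140,350,260)}.items():
    im=cv2.imread(f'pics/{n}0.png')
    crop=cv2.resize(im[y0:y1,x0:x1],None,fx=5,fy=5,interpolation=cv2.INTER_CUBIC)
    cv2.imwrite(f'pics/{n}0c.png',crop)
    hsv=cv2.cvtColor(im,cv2.COLOR_BGR2HSV)
    s,c=cap(n)
    m=np.zeros(im.shape[:2],np.uint8); m[y0:y1,x0:x1]=1
    for nm,mm,z in [('fork',((hsv[...,1]<60)&(hsv[...,2]>110)),.01),('block',((hsv[...,0]<12)&(hsv[...,1]>90)&(hsv[...,2]>35)),.018)]:
        k=cv2.morphologyEx((mm&(m>0)).astype(np.uint8),cv2.MORPH_CLOSE,np.ones((3,3)))
        cs,_=cv2.findContours(k,cv2.RETR_EXTERNAL,cv2.CHAIN_APPROX_NONE)
        for q in cs:
            if cv2.contourArea(q)<40: continue
            pts=onplane(s,c,q.reshape(-1,2),z)[:,:2]
            r=cv2.minAreaRect((pts*1000).astype(np.float32))
            u=q.reshape(-1,2).mean(0)
            print(n,nm,u.round(),np.round(r[0]),np.round(r[1]),round(r[2]))
E
```

```text
scene fork [351. 226.] [600. 135.] [147.  30.] 15
scene fork [295. 221.] [548. -24.] [ 25. 108.] 88
scene fork [367. 189.] [447. 222.] [148.  31.] 8
scene fork [334. 188.] [414. 117.] [147.  29.] 6
scene block [382. 221.] [600. 228.] [109.  36.] 9
scene block [410. 218.] [603. 314.] [ 31. 109.] 81
scene block [440. 193.] [510. 446.] [ 28. 118.] 88
scene block [396. 184.] [442. 320.] [101.  55.] 33
side fork [337. 236.] [559. -13.] [100.  29.] 1
side fork [258. 235.] [406. 118.] [143.  36.] 6
side fork [246. 209.] [437. 223.] [143.  38.] 8
side fork [312. 201.] [591. 136.] [149.  34.] 15
side fork [257. 149.] [608. 460.] [16. 96.] 90
side block [230. 188.] [440. 326.] [116.  46.] 35
side block [293. 181.] [600. 234.] [106.  55.] 8
side block [278. 167.] [603. 318.] [67. 95.] 81
side block [229. 161.] [502. 448.] [109.  43.] 2
```

```bash
python3 - <<'E'
from h import *
im=cv2.imread('pics/scene0.png'); cv2.imwrite('pics/sd.png',cv2.resize(im[160:345,130:340],None,fx=3.2,fy=3.2,interpolation=cv2.INTER_CUBIC))
im=cv2.imread('pics/side0.png'); cv2.imwrite('pics/dd.png',cv2.resize(im[150:400,285:585],None,fx=2.4,fy=2.4,interpolation=cv2.INTER_CUBIC))
E
```

```text
(no output)
```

View pics/sd.png

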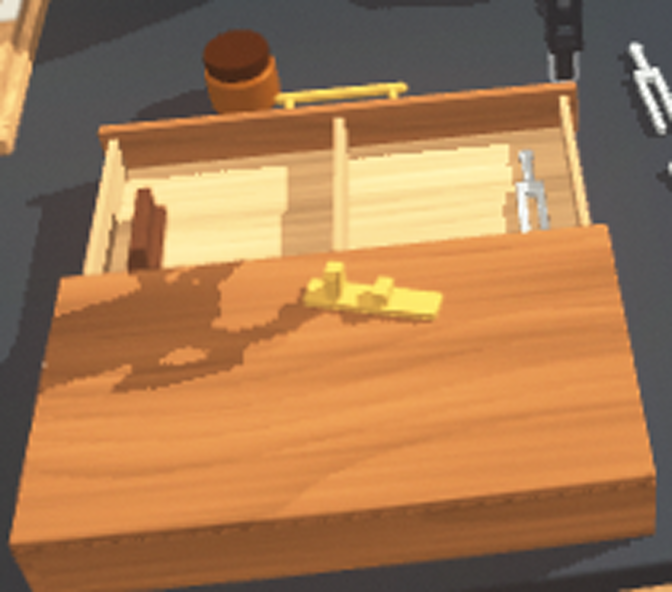

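View pics/dd.png

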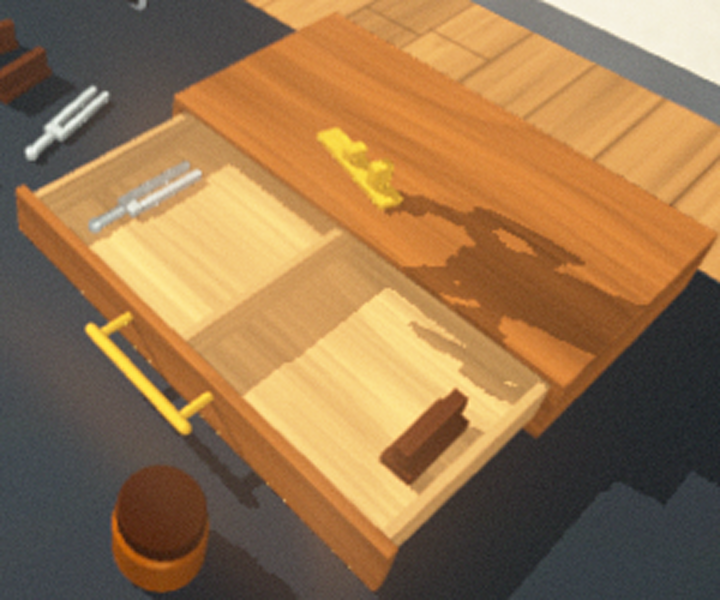

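View pics/scene0c.png

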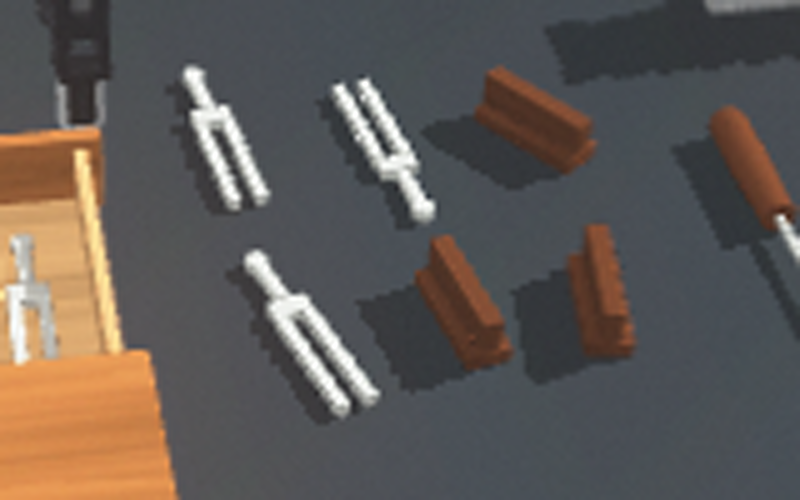

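Emit:
drive_tool(steps="-0.31 -0.4 0 0 0 0 1;-0.31 -0.4 0 0 0 0 1;-0.31 -0.4 0 0 0 0 1;-0.31 -0.4 0 0 0 0 1;-0.31 -0.4 0 0 0 0 1;0 0 0 0 0 -0.0227 1;0 0 0 0 0 -0.0227 1;0 0 0 0 0 -0.0227 1")

```text
time: 1.05
eef_pos: [0.4716, 0.1979, 0.4048]
ee_rot: [[0.907, 0.421, 0.0], [0.421, -0.907, -0.0], [0.0, 0.0, -1.0]]
ft_force: [0.5, -0.4, 0.1]
width: 0.999
```

Emit:
drive_tool(steps="0 0 0 0 0 -0.0227 1;0 0 0 0 0 -0.0227 1;0 0 0 0 0 -0.0227 1;0 0 0 0 0 -0.0227 1;0 0 0 0 0 -0.0227 1;0 0 0 0 0 -0.0227 1;0 0 0 0 0 -0.0227 1;0 0 0 0 0 -0.0227 1")

```text
time: 1.85
eef_pos: [0.4718, 0.1976, 0.4047]
ee_rot: [[-0.004, 1.0, -0.0], [1.0, 0.004, -0.0], [-0.0, -0.0, -1.0]]
ft_force: [0.3, -0.4, 0.5]
width: 1.0
```

```bash
cat > look.py <<'E'
import sys
from h import *
def detect(n,s,c,roi=None):
    im=c['pixels']; hsv=cv2.cvtColor(im,cv2.COLOR_BGR2HSV); out=[]
    for nm,mm,z in [('fork',((hsv[...,1]<60)&(hsv[...,2]>110)),.01),('block',((hsv[...,0]<14)&(hsv[...,1]>90)&(hsv[...,2]>35)),.018)]:
        k=cv2.morphologyEx(mm.astype(np.uint8),cv2.MORPH_CLOSE,np.ones((3,3)))
        cs,_=cv2.findContours(k,cv2.RETR_EXTERNAL,cv2.CHAIN_APPROX_NONE)
        for q in cs:
            if cv2.contourArea(q)<100: continue
            pts=onplane(s,c,q.reshape(-1,2),z)[:,:2]*1000
            if pts[:,0].min()<250 or pts[:,0].max()>800 or abs(pts[:,1]).max()>520: continue
            r=cv2.minAreaRect(pts.astype(np.float32))
            if max(r[1])<70 or max(r[1])>180 or min(r[1])>75: continue
            u=q.reshape(-1,2).mean(0)
            print(n,nm,u.round(),np.round(r[0]),np.round(r[1]),round(r[2],1))
if __name__=='__main__':
    n=sys.argv[1]; s,c=cap(n,sys.argv[2]); print(s['time'],s['eef_pos'].round(4),s['ee_rot'].round(3).tolist())
    detect(n,s,c)
E
python3 look.py wrist w1.png
```

```text
1.85 [0.4718 0.1976 0.4047] [[-0.004, 1.0, -0.0], [1.0, 0.004, -0.0], [-0.0, -0.0, -1.0]]
wrist fork [199. 294.] [641.  33.] [ 26. 108.] 63.3
wrist fork [451. 293.] [640. 363.] [107.  24.] 27.8
wrist fork [526. 271.] [611. 454.] [10. 99.] 89.7
wrist fork [278. 266.] [594. 138.] [144.  31.] 15.4
wrist fork [140. 256.] [582. -32.] [ 32. 147.] 88.5
wrist fork [349. 124.] [441. 226.] [141.  29.] 7.7
wrist fork [253. 112.] [409. 120.] [141.  30.] 5.8
wrist block [420. 270.] [606. 315.] [35. 97.] 80.6
wrist block [354. 268.] [603. 234.] [99. 29.] 8.8
wrist block [543. 194.] [506. 449.] [ 31. 103.] 89.8
wrist block [443. 137.] [443. 325.] [90. 30.] 34.3
```

View pics/w1.png

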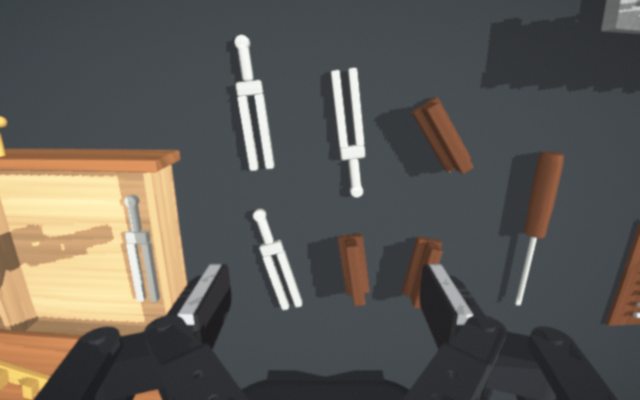

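```bash
python3 - <<'E'
from h import *
s,c=cap('scene')
sd=lambda x,y:(x/3.2+130,y/3.2+160)
print('panel outer top edge z64',onplane(s,c,[sd(100,128),sd(577,84)],.064).round(3)[:,:2].tolist())
print('case front top z76',onplane(s,c,[sd(62,278),sd(610,228)],.076).round(3)[:,:2].tolist())
print('case back top',onplane(s,c,[sd(10,545),sd(655,478)],.076).round(3)[:,:2].tolist())
print('handle z51',onplane(s,c,[sd(276,100),sd(407,87)],.051).round(3)[:,:2].tolist())
print('divider top z56: ',onplane(s,c,[sd(340,120),sd(340,250)],.056).round(3)[:,:2].tolist())
print('left wall top outer',onplane(s,c,[sd(573,98),sd(592,224)],.056).round(3)[:,:2].tolist())
print('jar top',onplane(s,c,[sd(236,52)],.066).round(3)[:,:2].tolist())
print('gauge',onplane(s,c,[sd(305,305),sd(440,315)],.08).round(3)[:,:2].tolist())
print('block0 rib top',onplane(s,c,[sd(143,190),sd(150,245)],.052).round(3)[:,:2].tolist())
print('fork0 stem end, tips',onplane(s,c,[sd(526,150),sd(530,232)],.026).round(3)[:,:2].tolist())
s,c=cap('side')
dd=lambda x,y:(x/2.4+285,y/2.4+150)
print('side panel top outer',onplane(s,c,[dd(18,190),dd(388,570)],.064).round(3)[:,:2].tolist())
print('side case top front corners',onplane(s,c,[dd(176,95),dd(560,388)],.076).round(3)[:,:2].tolist())
print('block0 rib',onplane(s,c,[dd(385,450),dd(460,395)],.052).round(3)[:,:2].tolist())
print('fork0',onplane(s,c,[dd(95,222),dd(195,172)],.026).round(3)[:,:2].tolist())
print('divider top',onplane(s,c,[dd(335,235)],.056).round(3)[:,:2].tolist())
print('handle',onplane(s,c,[dd(92,330),dd(185,427)],.048).round(3)[:,:2].tolist())
print('jar cap',onplane(s,c,[dd(162,512)],.066).round(3)[:,:2].tolist())
E
```

```text
panel outer top edge z64 [[0.457, -0.422], [0.467, 0.035]]
case front top z76 [[0.662, -0.428], [0.675, 0.034]]
case back top [[0.92, -0.433], [0.929, 0.027]]
handle z51 [[0.427, -0.257], [0.428, -0.129]]
divider top z56:  [[0.473, -0.195], [0.645, -0.197]]
left wall top outer [[0.477, 0.029], [0.648, 0.022]]
jar top [[0.363, -0.297]]
gauge [[0.726, -0.223], [0.753, -0.116]]
block0 rib top [[0.537, -0.377], [0.61, -0.364]]
fork0 stem end, tips [[0.511, -0.022], [0.62, -0.03]]
side panel top outer [[0.456, 0.031], [0.44, -0.429]]
side case top front corners [[0.665, 0.032], [0.652, -0.427]]
block0 rib [[0.518, -0.368], [0.604, -0.375]]
fork0 [[0.51, -0.022], [0.637, -0.033]]
divider top [[0.657, -0.2]]
handle [[0.416, -0.136], [0.415, -0.255]]
jar cap [[0.348, -0.301]]
```

```bash
cat > plan.py <<'E'
import sys
from h import *
# usage plan.py x y z a(deg, object long axis dir vs world x)   -> tool x at 90+a
x,y,z,a=map(float,sys.argv[1:5])
s=env.read_state(); R=s['ee_rot'].reshape(3,3); p=s['eef_pos']
al=np.radians(90+a); Rg=np.array([[np.cos(al),np.sin(al),0],[np.sin(al),-np.cos(al),0],[0,0,-1.]])
rv=cv2.Rodrigues(R.T@Rg)[0].ravel()
d=Rg.T@(np.array([x,y,z])-p)
print('rot deg',np.degrees(rv).round(2),'norm',(rv/2/np.pi).round(4),'rows',np.ceil(abs(np.degrees(rv[2]))/8.5))
print('shift norm after rot',(d*10).round(3),'pos',p.round(4),'w',round(s['width'],3),'t',round(s['time'],2),'F',s['ft_force'].round(1))
E
python3 plan.py 0.417 0.119 0.175 6
```

```text
rot deg [-0.    0.   -6.29] norm [-0.      0.     -0.0175] rows 1.0
shift norm after rot [-0.724 -0.627  2.297] pos [0.4718 0.1976 0.4047] w 1.001 t 2.0 F [-0.4  0.4  0.2]
```

Emit:
drive_tool(steps="0 0 0 0 0 -0.0175 0.6;-0.36 -0.31 0 0 0 0 0.3;-0.36 -0.32 0 0 0 0 0.3;0 0 0.45 0 0 0 0.2;0 0 0.45 0 0 0 0.2;0 0 0.45 0 0 0 0.2;0 0 0.3 0 0 0 0.2;0 0 0 0 0 0 0.2", grip_force=40)

```text
time: 2.8
eef_pos: [0.4154, 0.1187, 0.2365]
ee_rot: [[-0.104, 0.995, -0.006], [0.995, 0.104, -0.002], [-0.001, -0.007, -1.0]]
ft_force: [-0.1, -0.4, 0.6]
width: 0.602
```

```bash
python3 plan.py 0.417 0.119 0.175 6; python3 look.py wrist w2.png
```

```text
rot deg [-0.38  0.06 -0.02] norm [-0.0011  0.0002 -0.0001] rows 1.0
shift norm after rot [0.002 0.016 0.615] pos [0.4154 0.1187 0.2365] w 0.602 t 2.8 F [-0.1 -0.4  0.6]
2.8 [0.4154 0.1187 0.2365] [[-0.104, 0.995, -0.006], [0.995, 0.104, -0.002], [-0.001, -0.007, -1.0]]
wrist fork [480. 237.] [423. 222.] [106.  30.] 7.7
wrist fork [328. 220.] [409. 119.] [141.  28.] 6.1
wrist block [ 88. 285.] [479. -36.] [148.  62.] 88.9
wrist block [613. 284.] [446. 328.] [118.  42.] 34.3
```

View pics/w2.png

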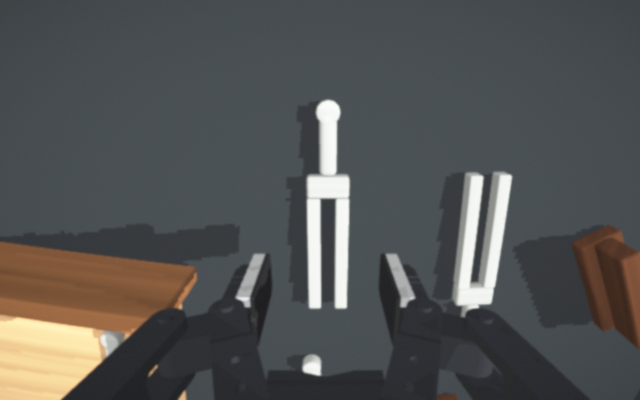

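Emit:
drive_tool(steps="0 0 0.31 0 0 0 0.2;0 0 0.3 0 0 0 0.2;0 0 0 0 0 0 0.2;0 0 0 0 0 0 -1;0 0 0 0 0 0 -1;0 0 0 0 0 0 -1;0 0 0 0 0 0 -1;0 0 0 0 0 0 -1", grip_force=60)

```text
time: 3.65
eef_pos: [0.4181, 0.1196, 0.1813]
ee_rot: [[-0.107, 0.994, 0.004], [0.994, 0.107, 0.001], [0.0, 0.004, -1.0]]
ft_force: [-2.8, -1.2, 9.1]
width: 0.263
```

Emit:
drive_tool(steps="0 0 0 0 0 0 -1;0 0 -0.3 0 0 0 -1;0 0 -0.3 0 0 0 -1;0 0 -0.4 0 0 0 -1;0 0 -0.4 0 0 0 -1;0 0 0 0 0 0 -1")

```text
time: 4.25
eef_pos: [0.4184, 0.12, 0.3255]
ee_rot: [[-0.107, 0.994, 0.011], [0.994, 0.107, 0.003], [0.002, 0.011, -1.0]]
ft_force: [0.1, -0.2, -1.8]
width: 0.264
```

```bash
python3 plan.py 0.567 -0.152 0.315 -1.5
```

```text
rot deg [ 0.62 -0.14  7.67] norm [ 0.0017 -0.0004  0.0213] rows 1.0
shift norm after rot [-2.68   1.556  0.105] pos [0.4184 0.12   0.3255] w 0.264 t 4.25 F [ 0.1 -0.2 -1.8]
```

Emit:
drive_tool(steps="0 0 0 0.0017 -0.0004 0.0213 -1;-0.387 0.222 0 0 0 0 -1;-0.387 0.222 0 0 0 0 -1;-0.387 0.222 0 0 0 0 -1;-0.387 0.222 0 0 0 0 -1;-0.387 0.222 0 0 0 0 -1;-0.387 0.222 0 0 0 0 -1;-0.387 0.222 0 0 0 0 -1")

```text
time: 5.05
eef_pos: [0.5659, -0.1572, 0.3188]
ee_rot: [[0.026, 1.0, -0.009], [1.0, -0.026, -0.003], [-0.003, -0.009, -1.0]]
ft_force: [0.7, 0.7, -0.3]
width: 0.264
```

```bash
python3 plan.py 0.567 -0.155 0.198 -1.5; python3 look.py wrist w3.png
```

```text
rot deg [-0.54  0.18  0.02] norm [-0.0015  0.0005  0.    ] rows 1.0
shift norm after rot [0.022 0.011 1.208] pos [ 0.5659 -0.1572  0.3188] w 0.264 t 5.05 F [ 0.7  0.7 -0.3]
5.05 [ 0.5659 -0.1572  0.3188] [[0.026, 1.0, -0.009], [1.0, -0.026, -0.003], [-0.003, -0.009, -1.0]]
wrist fork [633. 208.] [596. 131.] [140.  12.] 14.9
wrist fork [484. 203.] [579. -16.] [ 30. 148.] 89.1
wrist block [325. 351.] [ 735. -162.] [75. 66.] 88.6
wrist block [527. 336.] [722.  52.] [126.  62.] 50.9
wrist block [ 67. 205.] [ 577. -389.] [96. 54.] 0.8
```

View pics/w3.png

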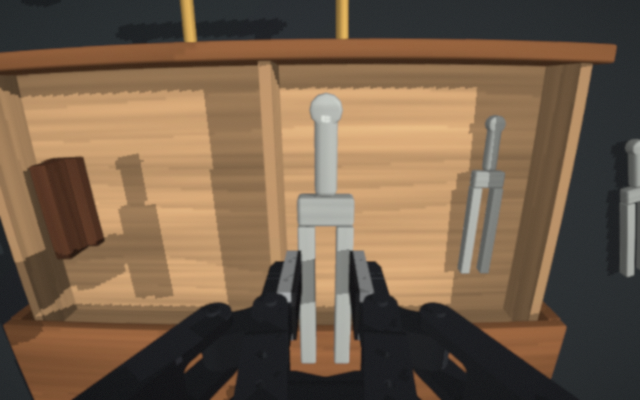

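```bash
python3 - <<'E'
from h import *
s,c=cap('wrist')
print(onplane(s,c,[(278,66),(283,200),(259,66)],.056).round(4).tolist())
print(onplane(s,c,[(545,66),(15,75)],.056).round(4).tolist(),'panel inner floor',onplane(s,c,[(380,87)],.016).round(3),'panel top inner',onplane(s,c,[(330,62)],.064).round(3))
print('fork0',onplane(s,c,[(495,118),(465,270),(487,272),(487,178)],.026).round(4).tolist())
print('block0 rib top',onplane(s,c,[(65,158),(85,158),(100,240)],.052).round(4).tolist())
E
```

```text
[[0.4688, -0.1937, 0.056], [0.5611, -0.1969, 0.056], [0.4683, -0.2062, 0.056]]
[[0.4725, -0.016, 0.056], [0.4634, -0.3796, 0.056]] panel inner floor [[ 0.484 -0.121  0.016]] panel top inner [[ 0.468 -0.16   0.064]]
fork0 [[0.509, -0.0322, 0.026], [0.6422, -0.0429, 0.026], [0.6451, -0.0224, 0.026], [0.5572, -0.0332, 0.026]]
block0 rib top [[0.5243, -0.3595, 0.052], [0.525, -0.3434, 0.052], [0.5917, -0.3482, 0.052]]
```

Emit:
drive_tool(steps="0.02 0.01 0.4 -0.0015 0 0 -1;0 0 0.4 0 0 0 -1;0 0 0.3 0 0 0 -1;0 0 0.1 0 0 0 -1;0 0 0 0 0 0 -1;0 0 0 0 0 0 -0.2;0 0 0 0 0 0 -0.2;0 0 0 0 0 0 -0.2")

```text
time: 5.95
eef_pos: [0.5661, -0.154, 0.1988]
ee_rot: [[0.026, 1.0, 0.0], [1.0, -0.026, -0.003], [-0.003, 0.0, -1.0]]
ft_force: [0.7, -0.4, 0.2]
width: 0.403
```

Emit:
drive_tool(steps="0 0 -0.2 0 0 0 -0.2;0 0 -0.4 0 0 0 -0.2;0 0 -0.4 0 0 0 -0.2;0 0 -0.4 0 0 0 -0.2;0 0 -0.1 0 0 0 0.2;0 0 0 0 0 0 0.2")

```text
time: 6.55
eef_pos: [0.5664, -0.1536, 0.3502]
ee_rot: [[0.026, 1.0, 0.003], [1.0, -0.026, -0.004], [-0.004, 0.003, -1.0]]
ft_force: [0.2, 0.4, -1.0]
width: 0.599
```

```bash
python3 look.py wrist w4.png;python3 look.py scene s4.png; python3 plan.py 0.605 0.138 0.30 15 
```

```text
6.55 [ 0.5664 -0.1536  0.3502] [[0.026, 1.0, 0.003], [1.0, -0.026, -0.004], [-0.004, 0.003, -1.0]]
wrist fork [612. 201.] [595. 138.] [140.  27.] 15.6
wrist fork [465. 197.] [582. -18.] [ 30. 147.] 88.4
wrist fork [326. 175.] [ 560. -154.] [ 28. 146.] 88.7
wrist block [490. 306.] [707.  25.] [143.  70.] 66.3
wrist block [ 87. 193.] [ 580. -388.] [94. 51.] 0.7
6.6 [ 0.566  -0.1535  0.3481] [[0.026, 1.0, -0.0], [1.0, -0.026, -0.003], [-0.003, -0.0, -1.0]]
scene fork [351. 226.] [600. 135.] [147.  30.] 15.3
scene fork [251. 223.] [ 535. -156.] [ 27. 126.] 88.2
scene fork [367. 189.] [447. 222.] [148.  31.] 7.6
scene block [382. 221.] [600. 228.] [109.  36.] 8.8
scene block [410. 218.] [603. 314.] [ 31. 109.] 80.9
scene block [440. 193.] [510. 446.] [ 28. 118.] 88.4
scene block [396. 184.] [442. 321.] [100.  55.] 34.1
rot deg [ -0.16   0.15 -16.48] norm [-0.0004  0.0004 -0.0458] rows 2.0
shift norm after rot [2.713 1.134 0.468] pos [ 0.5657 -0.1534  0.3468] w 0.605 t 6.65 F [-0.3  0.8  0.4]
```

View pics/w4.png

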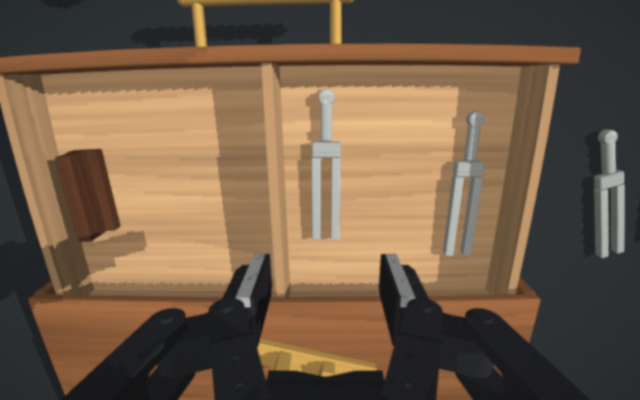

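Emit:
drive_tool(steps="0 0 0 0 0 -0.0229 0.2;0 0 0 0 0 -0.0229 0.2;0.452 0.188 0 0 0 0 0.2;0.452 0.188 0 0 0 0 0.2;0.452 0.188 0 0 0 0 0.2;0.452 0.188 0 0 0 0 0.2;0.452 0.188 0 0 0 0 0.2;0.452 0.188 0.2 0 0 0 0.2")

```text
time: 7.45
eef_pos: [0.6046, 0.1374, 0.3282]
ee_rot: [[-0.259, 0.966, 0.0], [0.966, 0.259, -0.002], [-0.002, -0.0, -1.0]]
ft_force: [0.4, -0.1, -1.5]
width: 0.605
```

```bash
python3 look.py wrist w5.png; python3 plan.py 0.604 0.138 0.180 15 
```

```text
7.45 [0.6046 0.1374 0.3282] [[-0.259, 0.966, 0.0], [0.966, 0.259, -0.002], [-0.002, -0.0, -1.0]]
wrist fork [621. 269.] [615. 457.] [11. 87.] 89.6
wrist fork [329. 178.] [594. 137.] [141.  28.] 15.4
wrist fork [143. 114.] [580. -30.] [ 31. 147.] 88.3
wrist fork [481.  43.] [468. 228.] [86. 30.] 7.4
wrist fork [ 6. 65.] [ 576. -154.] [111.  14.] 0.3
wrist block [513. 231.] [606. 317.] [47. 85.] 80.6
wrist block [430. 206.] [603. 232.] [91. 33.] 8.9
wrist block [601.  54.] [442. 326.] [86. 48.] 34.3
rot deg [-0.32 -0.15  0.56] norm [-0.0009 -0.0004  0.0016] rows 1.0
shift norm after rot [-0.083 -0.008  1.431] pos [0.6026 0.1462 0.3231] w 0.595 t 7.5 F [-6.   7.4 -4.7]
```

Emit:
drive_tool(steps="0 0 0.4 0 0 0 0.2;0 0 0.4 0 0 0 0.2;0 0 0.2 0 0 0 0.2;0 0 0 0 0 0 0.2;0 0 0 0 0 0 0.2")

```text
time: 8.0
eef_pos: [0.6041, 0.1346, 0.2274]
ee_rot: [[-0.259, 0.966, -0.003], [0.966, 0.259, -0.003], [-0.003, -0.004, -1.0]]
ft_force: [0.2, 0.0, 0.3]
width: 0.596
```

```bash
python3 plan.py 0.603 0.138 0.180 15 
```

```text
rot deg [-0.21  0.15  0.01] norm [-0.0006  0.0004  0.    ] rows 1.0
shift norm after rot [ 0.036 -0.001  0.474] pos [0.6041 0.1346 0.2274] w 0.596 t 8.0 F [0.2 0.  0.3]
```

Emit:
drive_tool(steps="0.036 0 0.3 0 0 0 0.2;0 0 0.17 0 0 0 0.2;0 0 0 0 0 0 0.2;0 0 0 0 0 0 -1;0 0 0 0 0 0 -1;0 0 0 0 0 0 -1;0 0 0 0 0 0 -1;0 0 0 0 0 0 -1", grip_force=60)

```text
time: 8.8
eef_pos: [0.604, 0.1391, 0.1831]
ee_rot: [[-0.26, 0.966, 0.002], [0.966, 0.26, -0.001], [-0.002, 0.002, -1.0]]
ft_force: [1.2, 4.2, 3.7]
width: 0.045
```

Emit:
drive_tool(steps="0 0 0 0 0 0 -1;0 0 -0.3 0 0 0 -1;0 0 -0.4 0 0 0 -1;0 0 -0.4 0 0 0 -1;0 0 -0.2 0 0 0 -1;0 0 0 0 0 0.0229 -1;0 0 0 0 0 0.0229 -1;0 0 0 0 0 0 -1")

```text
time: 9.6
eef_pos: [0.6033, 0.1376, 0.3107]
ee_rot: [[0.029, 1.0, -0.002], [1.0, -0.029, -0.004], [-0.004, -0.002, -1.0]]
ft_force: [-0.5, 0.2, -2.3]
width: 0.047
```

```bash
python3 plan.py 0.568 -0.114 0.300 -1.5; python3 look.py wrist w6.png 
```

```text
rot deg [-0.11  0.25 -0.16] norm [-0.0003  0.0007 -0.0004] rows 1.0
shift norm after rot [-2.525 -0.287  0.107] pos [0.6033 0.1376 0.3107] w 0.047 t 9.6 F [-0.5  0.2 -2.3]
9.6 [0.6033 0.1376 0.3107] [[0.029, 1.0, -0.002], [1.0, -0.029, -0.004], [-0.004, -0.002, -1.0]]
wrist fork [128. 175.] [580. -31.] [ 33. 147.] 88.4
wrist block [542. 185.] [606. 317.] [45. 87.] 80.5
wrist block [441. 183.] [603. 232.] [91. 31.] 8.9
wrist block [88. 12.] [462. -34.] [147.  23.] 84.9
```

View pics/w6.png

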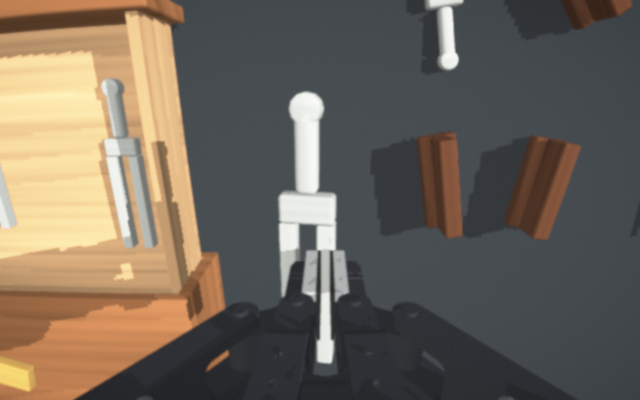

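Emit:
drive_tool(steps="-0.405 -0.05 0 0 0 0 -1;-0.405 -0.05 0 0 0 0 -1;-0.405 -0.05 0 0 0 0 -1;-0.405 -0.05 0 0 0 0 -1;-0.405 -0.05 0 0 0 0 -1;-0.4 -0.05 0 0 0 0 -1;0 0 0 0 0 0 -1;0 0 0 0 0 0 -1")

```text
time: 10.45
eef_pos: [0.5668, -0.1046, 0.3115]
ee_rot: [[0.025, 1.0, -0.002], [1.0, -0.025, -0.003], [-0.003, -0.002, -1.0]]
ft_force: [0.6, 0.3, -1.4]
width: 0.047
```

```bash
python3 plan.py 0.568 -0.105 0.198 -1.5; python3 look.py wrist w7.png 
```

```text
rot deg [-0.11  0.2   0.08] norm [-0.0003  0.0005  0.0002] rows 1.0
shift norm after rot [-0.004  0.012  1.135] pos [ 0.5668 -0.1046  0.3115] w 0.047 t 10.45 F [ 0.6  0.3 -1.4]
10.45 [ 0.5668 -0.1046  0.3115] [[0.025, 1.0, -0.002], [1.0, -0.025, -0.003], [-0.003, -0.002, -1.0]]
wrist fork [424. 210.] [583. -19.] [ 30. 148.] 88.5
wrist block [ 16. 213.] [ 586. -378.] [ 45. 110.] 69.9
```

View pics/w7.png

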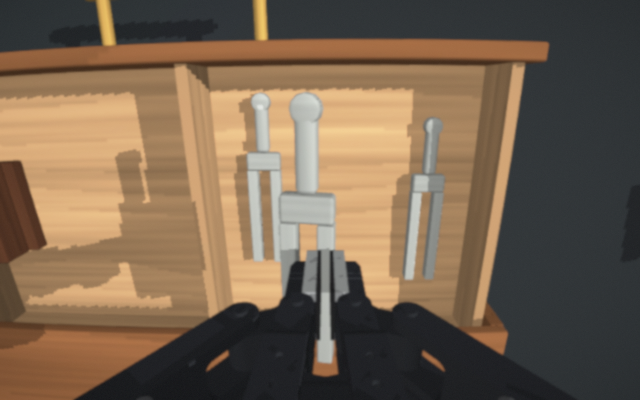

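Emit:
drive_tool(steps="0 0 0.4 0 0 0 -1;0 0 0.4 0 0 0 -1;0 0 0.25 0 0 0 -1;0 0 0.09 0 0 0 -1;0 0 0 0 0 0 -1;0 0 0 0 0 0 -0.82;0 0 0 0 0 0 -0.82;0 0 0 0 0 0 -0.82")

```text
time: 11.3
eef_pos: [0.5674, -0.1031, 0.1983]
ee_rot: [[0.024, 1.0, -0.0], [1.0, -0.024, -0.003], [-0.003, -0.0, -1.0]]
ft_force: [1.6, 0.8, 0.1]
width: 0.09
```

Emit:
drive_tool(steps="0 0 -0.2 0 0 0 -0.82;0 0 -0.4 0 0 0 -0.82;0 0 -0.4 0 0 0 -0.82;0 0 -0.4 0 0 0 -0.82;0 0 -0.1 0 0 0 0.2;0 0 0 0 0 0 0.2;0 0 0 0 0 0 0.2")

```text
time: 12.0
eef_pos: [0.5668, -0.1032, 0.3466]
ee_rot: [[0.026, 1.0, -0.003], [1.0, -0.026, -0.003], [-0.003, -0.003, -1.0]]
ft_force: [1.3, 0.6, -0.1]
width: 0.59
```

```bash
python3 look.py wrist w8.png;python3 look.py scene s8.png;python3 look.py side d8.png; python3 plan.py 0.436 0.223 0.320 8 
```

```text
12.0 [ 0.5668 -0.1032  0.3466] [[0.026, 1.0, -0.003], [1.0, -0.026, -0.003], [-0.003, -0.003, -1.0]]
wrist fork [270. 183.] [ 564. -156.] [ 29. 145.] 88.0
wrist fork [316. 180.] [ 562. -113.] [147.  28.] 1.5
wrist block [637. 204.] [600. 206.] [79.  9.] 16.1
wrist block [ 36. 200.] [ 584. -391.] [95. 58.] 1.1
12.05 [ 0.5668 -0.1032  0.3461] [[0.026, 1.0, -0.004], [1.0, -0.026, -0.003], [-0.003, -0.004, -1.0]]
scene fork [251. 223.] [ 537. -155.] [ 27. 121.] 88.2
scene fork [266. 222.] [ 539. -114.] [122.  27.] 1.2
scene fork [367. 189.] [447. 222.] [148.  31.] 7.6
scene block [382. 221.] [600. 228.] [109.  36.] 8.8
scene block [410. 218.] [603. 314.] [ 31. 109.] 80.9
scene block [440. 193.] [510. 446.] [ 28. 118.] 88.4
scene block [396. 184.] [442. 321.] [101.  55.] 33.8
12.1 [ 0.5668 -0.1031  0.3459] [[0.026, 1.0, -0.004], [1.0, -0.026, -0.003], [-0.003, -0.004, -1.0]]
side fork [379. 265.] [ 570. -146.] [ 29. 139.] 89.4
side fork [366. 255.] [ 569. -103.] [139.  30.] 0.9
side fork [347. 230.] [589. -13.] [ 30. 144.] 88.5
side fork [246. 209.] [437. 223.] [143.  38.] 7.6
side block [351. 370.] [ 357. -291.] [97. 75.] 51.0
side block [465. 330.] [ 587. -374.] [104.  31.] 0.8
side block [368. 194.] [725.  59.] [88. 48.] 47.5
side block [230. 188.] [440. 326.] [116.  46.] 34.5
side block [293. 181.] [600. 234.] [108.  56.] 10.0
side block [278. 167.] [603. 318.] [67. 95.] 80.9
side block [229. 161.] [502. 447.] [ 44. 109.] 90.0
rot deg [-0.23  0.15 -9.47] norm [-0.0006  0.0004 -0.0263] rows 2.0
shift norm after rot [ 3.412 -0.842  0.261] pos [ 0.5669 -0.1031  0.3461] w 0.597 t 12.15 F [-0.3 -1.  -0.7]
```

View pics/w8.png

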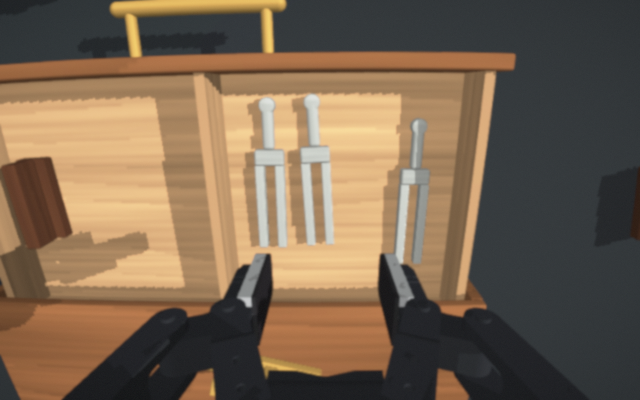

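Emit:
drive_tool(steps="0 0 0 0 0 -0.0131 0.3;0 0 0 0 0 -0.0131 0.3;0.48 -0.118 0 0 0 0 0.3;0.48 -0.118 0 0 0 0 0.3;0.48 -0.118 0 0 0 0 0.3;0.48 -0.118 0 0 0 0 0.3;0.48 -0.118 0 0 0 0 0.3;0.48 -0.118 0 0 0 0 0.3")

```text
time: 12.95
eef_pos: [0.456, 0.1738, 0.3463]
ee_rot: [[-0.138, 0.99, -0.002], [0.99, 0.138, -0.004], [-0.003, -0.003, -1.0]]
ft_force: [0.9, 1.3, -0.1]
width: 0.653
```

Emit:
drive_tool(steps="0.48 -0.12 0.2 0 0 0 0.3;0.05 -0.02 0.3 0 0 0 0.3;0 0 0.3 0 0 0 0.3;0 0 0.1 0 0 0 0.3;0 0 0 0 0 0 0.3;0 0 0 0 0 0 0.3")

```text
time: 13.55
eef_pos: [0.4376, 0.2195, 0.259]
ee_rot: [[-0.138, 0.99, -0.001], [0.99, 0.138, -0.003], [-0.003, -0.001, -1.0]]
ft_force: [0.4, 0.2, -0.5]
width: 0.65
```

```bash
python3 look.py wrist w9.png; python3 plan.py 0.435 0.224 0.180 8 
```

```text
13.55 [0.4376 0.2195 0.259 ] [[-0.138, 0.99, -0.001], [0.99, 0.138, -0.003], [-0.003, -0.001, -1.0]]
wrist fork [  8. 346.] [614. -41.] [ 24. 138.] 76.2
wrist block [596. 321.] [506. 448.] [ 38. 111.] 89.6
wrist block [ 27. 223.] [471.   3.] [39. 79.] 33.9
wrist block [473. 235.] [445. 326.] [102.  30.] 34.3
rot deg [ 0.    0.14 -0.08] norm [ 0.      0.0004 -0.0002] rows 1.0
shift norm after rot [ 0.047 -0.021  0.795] pos [0.4378 0.2196 0.2595] w 0.651 t 13.6 F [ 0.4 -0.9  0.7]
```

View pics/w9.png

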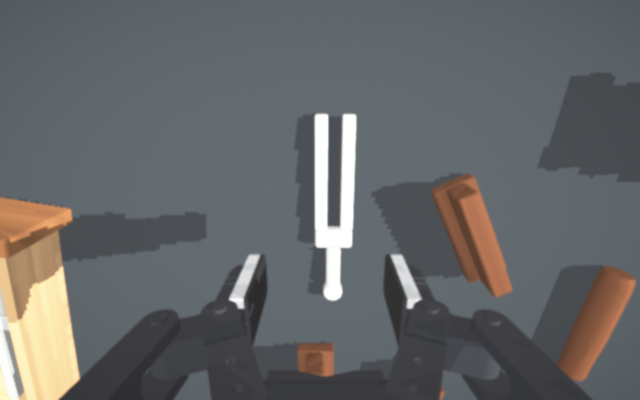

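```bash
python3 - <<'E'
from h import *
s,c=cap('wrist')
P=onplane(s,c,[(333,291),(334,237),(321,115),(349,115)],.01);print(P.round(4).tolist())
R=s['ee_rot'];p=s['eef_pos'];print(((P-p)@R*1000).round(1).tolist())
E
```

```text
[[0.5028, 0.2343, 0.01], [0.4577, 0.2285, 0.01], [0.3742, 0.2078, 0.01], [0.3717, 0.2255, 0.01]]
[[6.2, 66.4, 249.5], [6.6, 20.9, 249.5], [-2.4, -64.6, 249.5], [15.5, -64.6, 249.4]]
```

Emit:
drive_tool(steps="0.065 -0.04 0.4 0 0 0 0.3;0 0 0.3 0 0 0 0.3;0 0 0.09 0 0 0 0.3;0 0 0 0 0 0 0.3;0 0 0 0 0 0 -1;0 0 0 0 0 0 -1;0 0 0 0 0 0 -1;0 0 0 0 0 0 -1")

```text
time: 14.45
eef_pos: [0.433, 0.2256, 0.1812]
ee_rot: [[-0.138, 0.99, 0.002], [0.99, 0.138, -0.002], [-0.002, 0.001, -1.0]]
ft_force: [-1.9, -1.8, 10.0]
width: 0.267
```

Emit:
drive_tool(steps="0 0 0 0 0 0 -1;0 0 0 0 0 0 -1;0 0 -0.3 0 0 0 -1;0 0 -0.4 0 0 0 -1;0 0 -0.4 0 0 0 -1;0 0 -0.3 0 0 0.0132 -1;0 0 0 0 0 0.0132 -1;0 0 0 0 0 0 -1")

```text
time: 15.25
eef_pos: [0.4325, 0.2258, 0.3209]
ee_rot: [[0.028, 1.0, 0.002], [1.0, -0.028, -0.002], [-0.002, 0.002, -1.0]]
ft_force: [0.1, -0.5, -2.5]
width: 0.264
```

```bash
python3 plan.py 0.562 -0.066 0.300 -1.5; python3 look.py wrist w10.png 
```

```text
rot deg [ 0.1   0.12 -0.13] norm [ 0.0003  0.0003 -0.0004] rows 1.0
shift norm after rot [-2.883  1.371  0.209] pos [0.4325 0.2258 0.3209] w 0.264 t 15.25 F [ 0.1 -0.5 -2.5]
15.25 [0.4325 0.2258 0.3209] [[0.028, 1.0, 0.002], [1.0, -0.028, -0.002], [-0.002, 0.002, -1.0]]
wrist fork [543. 335.] [609. 455.] [10. 91.] 89.9
wrist fork [ 15. 331.] [ 589. -128.] [111.  41.] 1.6
wrist fork [ 83. 329.] [592. -40.] [ 26. 151.] 88.5
wrist block [ 56. 239.] [478. -28.] [138.  41.] 89.3
wrist block [564. 251.] [506. 448.] [ 32. 108.] 89.6
wrist block [441. 191.] [443. 327.] [96. 29.] 34.4
```

View pics/w10.png

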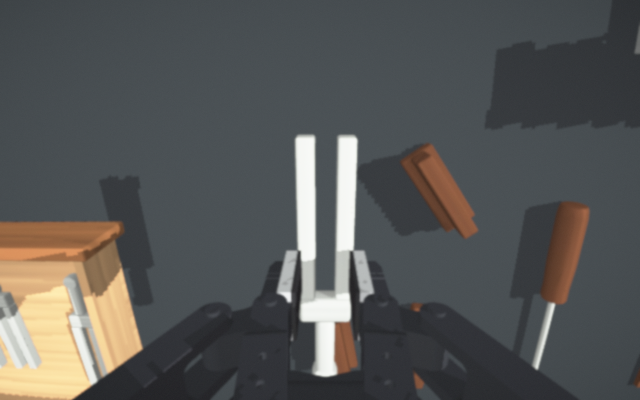

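Emit:
drive_tool(steps="-0.412 0.196 0 0 0 0 -1;-0.412 0.196 0 0 0 0 -1;-0.412 0.196 0 0 0 0 -1;-0.412 0.196 0 0 0 0 -1;-0.412 0.196 0 0 0 0 -1;-0.412 0.196 0 0 0 0 -1;-0.411 0.196 0 0 0 0 -1;0 0 0 0 0 0 -1")

```text
time: 16.1
eef_pos: [0.5624, -0.0732, 0.319]
ee_rot: [[0.033, 0.999, -0.002], [0.999, -0.033, -0.006], [-0.006, -0.002, -1.0]]
ft_force: [0.1, 0.4, -1.8]
width: 0.263
```

```bash
python3 plan.py 0.562 -0.066 0.198 -1.5; python3 look.py wrist w11.png 
```

```text
rot deg [-0.12  0.36 -0.39] norm [-0.0003  0.001  -0.0011] rows 1.0
shift norm after rot [ 0.072 -0.005  1.21 ] pos [ 0.5624 -0.0732  0.319 ] w 0.263 t 16.1 F [ 0.1  0.4 -1.8]
16.1 [ 0.5624 -0.0732  0.319 ] [[0.033, 0.999, -0.002], [0.999, -0.033, -0.006], [-0.006, -0.002, -1.0]]
wrist fork [231. 198.] [ 565. -158.] [ 30. 147.] 88.2
wrist block [635. 216.] [599. 207.] [81. 12.] 15.9
wrist block [  7. 220.] [ 586. -367.] [28. 95.] 69.3
```

View pics/w11.png

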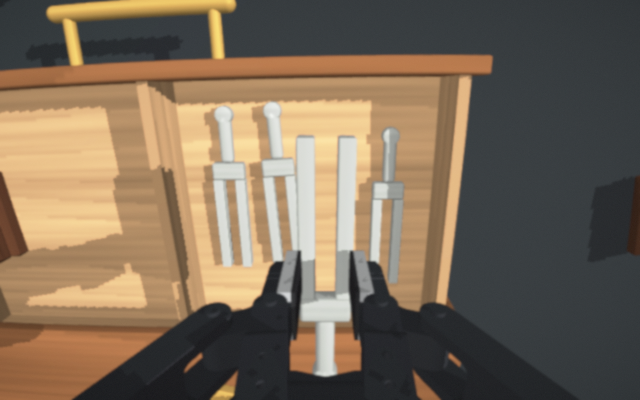

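```bash
python3 - <<'E'
from h import *
s,c=cap('wrist'); print(s['eef_pos'])
P=onplane(s,c,[(294,168),(285,262),(372,190),(372,255)],.026);print(P.round(4).tolist())
E
```

```text
[ 0.56184057 -0.06975142  0.31888062]
[[0.5406, -0.095, 0.026], [0.6254, -0.1081, 0.026], [0.5609, -0.032, 0.026], [0.6206, -0.0312, 0.026]]
```

Emit:
drive_tool(steps="0.02 0 0.4 0 0 -0.001 -1;0 0 0.4 0 0 0 -1;0 0 0.3 0 0 0 -1;0 0 0.1 0 0 0 -1;0 0 0 0 0 0 -1;0 0 0 0 0 0 -0.33;0 0 0 0 0 0 -0.33;0 0 0 0 0 0 -0.33")

```text
time: 17.0
eef_pos: [0.562, -0.0644, 0.201]
ee_rot: [[0.02, 1.0, 0.001], [1.0, -0.02, -0.003], [-0.003, 0.001, -1.0]]
ft_force: [0.4, -0.9, 0.4]
width: 0.334
```

Emit:
drive_tool(steps="0 0 -0.2 0 0 0 -0.33;0 0 -0.4 0 0 0 -0.33;0 0 -0.4 0 0 0 -0.33;0 0 -0.4 0 0 0 -0.33;0 0 -0.1 0 0 0 0;0 0 0 0 0 0 0;0 0 0 0 0 0 0")

```text
time: 17.7
eef_pos: [0.5615, -0.064, 0.349]
ee_rot: [[0.021, 1.0, -0.002], [1.0, -0.021, -0.003], [-0.003, -0.002, -1.0]]
ft_force: [-0.2, -0.0, -0.6]
width: 0.495
```

```bash
python3 look.py wrist w12.png;python3 look.py scene s12.png;python3 look.py side d12.png; python3 plan.py 0.600 0.229 0.340 9 
```

```text
17.7 [ 0.5615 -0.064   0.349 ] [[0.021, 1.0, -0.002], [1.0, -0.021, -0.003], [-0.003, -0.002, -1.0]]
wrist fork [326. 175.] [574. -64.] [ 28. 146.] 88.7
wrist fork [229. 190.] [ 566. -158.] [ 30. 146.] 88.3
wrist block [619. 211.] [605. 230.] [103.  50.] 16.6
wrist block [ 14. 209.] [ 590. -378.] [ 44. 107.] 70.3
17.75 [ 0.5613 -0.064   0.3484] [[0.021, 1.0, -0.003], [1.0, -0.021, -0.003], [-0.003, -0.003, -1.0]]
scene fork [251. 224.] [ 540. -156.] [ 27. 117.] 88.2
scene fork [281. 219.] [541. -65.] [ 26. 112.] 88.8
scene fork [266. 223.] [ 539. -113.] [121.  28.] 1.2
scene block [382. 221.] [600. 228.] [109.  36.] 8.8
scene block [410. 218.] [603. 314.] [ 31. 109.] 80.9
scene block [440. 193.] [510. 446.] [ 28. 118.] 88.4
scene block [396. 184.] [442. 321.] [100.  55.] 34.1
17.8 [ 0.5614 -0.064   0.3482] [[0.021, 1.0, -0.004], [1.0, -0.021, -0.003], [-0.003, -0.004, -1.0]]
side fork [379. 265.] [ 572. -146.] [ 30. 139.] 88.2
side fork [366. 255.] [ 571. -103.] [138.  30.] 1.0
side fork [352. 243.] [575. -52.] [145.  33.] 1.4
side fork [347. 230.] [589. -14.] [145.  33.] 0.6
side block [351. 370.] [ 358. -291.] [99. 75.] 50.6
side block [465. 329.] [ 589. -374.] [103.  31.] 0.8
side block [230. 188.] [440. 325.] [114.  46.] 33.9
side block [293. 181.] [600. 234.] [109.  55.] 11.0
side block [279. 167.] [603. 318.] [67. 95.] 80.9
side block [229. 161.] [502. 447.] [ 44. 109.] 90.0
rot deg [ -0.23   0.16 -10.19] norm [-0.0006  0.0004 -0.0283] rows 2.0
shift norm after rot [2.834 0.84  0.083] pos [ 0.5614 -0.0641  0.3483] w 0.502 t 17.85 F [ 0.1  0.1 -0. ]
```

View pics/w12.png

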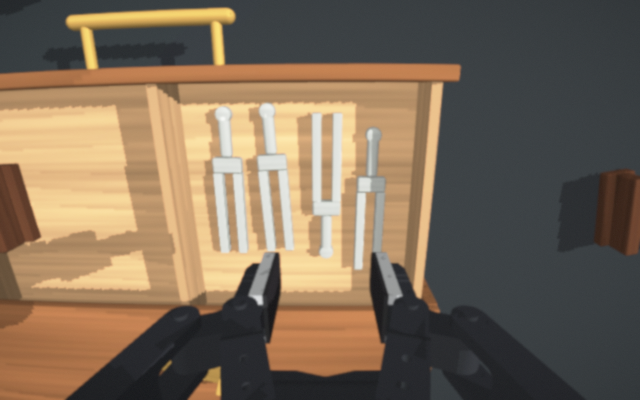

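View pics/d12.png

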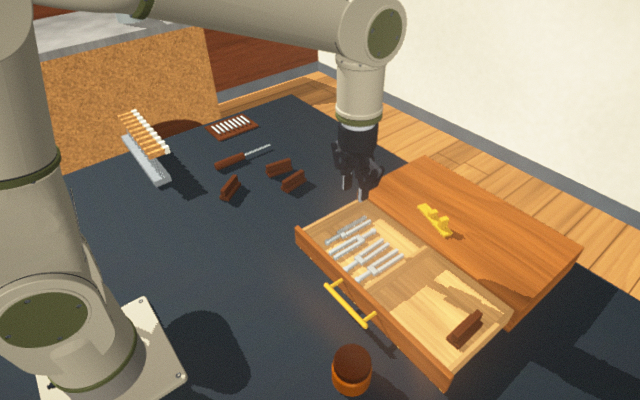

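Emit:
drive_tool(steps="0 0 0 0 0 -0.0141 0;0 0 0 0 0 -0.0141 0;0.472 0.13 0 0 0 0 0;0.472 0.13 0 0 0 0 0;0.472 0.13 0 0 0 0 0;0.472 0.13 0 0 0 0 0;0.472 0.13 0 0 0 0 0;0.472 0.13 0 0 0 0 0")

```text
time: 18.65
eef_pos: [0.5945, 0.2296, 0.3478]
ee_rot: [[-0.156, 0.988, -0.003], [0.988, 0.156, -0.004], [-0.003, -0.003, -1.0]]
ft_force: [0.0, -0.4, 0.3]
width: 0.496
```

Emit:
drive_tool(steps="0 0 0.3 0 0 0 0;0 0 0.2 0 0 0 0;0 0 0 0 0 0 0;0 0 0 0 0 0 0")

```text
time: 19.05
eef_pos: [0.5947, 0.2274, 0.2987]
ee_rot: [[-0.156, 0.988, -0.002], [0.988, 0.156, -0.004], [-0.003, -0.003, -1.0]]
ft_force: [0.4, -0.0, 0.3]
width: 0.502
```

```bash
python3 look.py wrist w13.png
```

```text
19.05 [0.5947 0.2274 0.2987] [[-0.156, 0.988, -0.002], [0.988, 0.156, -0.004], [-0.003, -0.003, -1.0]]
wrist fork [578. 243.] [608. 455.] [ 12. 104.] 89.9
wrist fork [ 10. 136.] [588. -31.] [ 30. 149.] 82.4
wrist block [433. 222.] [607. 316.] [36. 89.] 80.5
wrist block [333. 202.] [602. 234.] [91. 29.] 8.8
wrist block [619. 133.] [506. 449.] [99. 35.] 0.3
```

View pics/w13.png

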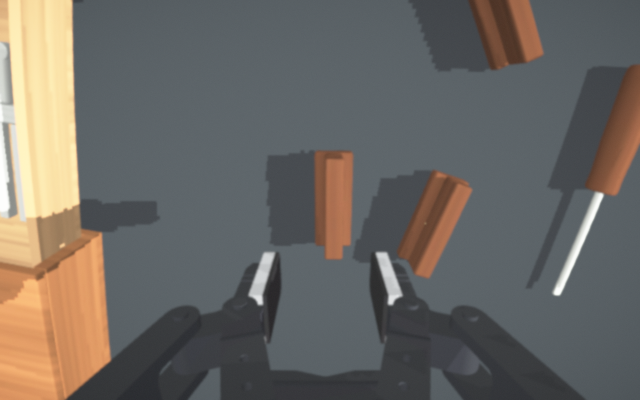

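```bash
cat > rel.py <<'E'
import sys
from h import *
# rel.py z u v u v ...  tool-frame offsets (mm) of points
s,c=cap('wrist'); a=list(map(float,sys.argv[1:])); uv=np.array(a[1:]).reshape(-1,2)
P=onplane(s,c,uv,a[0]); print((P*1000).round(1).tolist()); print(((P-s['eef_pos'])@s['ee_rot']*1000).round(1).tolist())
E
python3 rel.py .036 334 155 335 257; python3 rel.py .012 315 155 352 155 316 245 350 245;python3 plan.py 0.6 0.23 0.195 9
```

```text
[[558.3, 227.5, 36.0], [637.8, 241.4, 36.0]]
[[6.5, -35.9, 263.7], [8.0, 44.8, 263.6]]
[[565.6, 214.4, 12.0], [561.1, 242.9, 12.0], [642.3, 226.5, 12.0], [637.8, 255.2, 12.0]]
[[-7.6, -31.1, 288.3], [21.3, -31.1, 288.2], [-7.5, 46.6, 288.3], [21.5, 46.6, 288.2]]
rot deg [ 0.02  0.14 -0.07] norm [ 0.0001  0.0004 -0.0002] rows 1.0
shift norm after rot [0.017 0.052 1.054] pos [0.5951 0.2275 0.3004] w 0.498 t 19.2 F [-0.1 -0.5  0.6]
```

Emit:
drive_tool(steps="0.07 0.045 0.3 0 0 0 0;0 0 0.4 0 0 0 0;0 0 0.25 0 0 0 0;0 0 0.08 0 0 0 0;0 0 0 0 0 0 0;0 0 0 0 0 0 -1;0 0 0 0 0 0 -1;0 0 0 0 0 0 -1")

```text
time: 20.0
eef_pos: [0.5986, 0.2352, 0.1982]
ee_rot: [[-0.156, 0.988, 0.002], [0.988, 0.156, -0.002], [-0.002, 0.002, -1.0]]
ft_force: [-1.5, -1.1, 7.3]
width: 0.143
```

Emit:
drive_tool(steps="0 0 0 0 0 0 -1;0 0 -0.3 0 0 0 -1;0 0 -0.4 0 0 0 -1;0 0 -0.4 0 0 0 -1;0 0 -0.3 0 0 0.0142 -1;0 0 0 0 0 0.0142 -1;0 0 0 0 0 0 -1")

```text
time: 20.7
eef_pos: [0.5981, 0.2355, 0.3378]
ee_rot: [[0.023, 1.0, 0.002], [1.0, -0.023, -0.002], [-0.002, 0.002, -1.0]]
ft_force: [-0.0, 0.5, -1.4]
width: 0.137
```

```bash
python3 plan.py 0.565 -0.240 0.330 -1.5;  python3 look.py wrist w14.png
```

```text
rot deg [0.09 0.13 0.16] norm [0.0003 0.0003 0.0005] rows 1.0
shift norm after rot [-4.763 -0.207  0.078] pos [0.5981 0.2355 0.3378] w 0.137 t 20.7 F [-0.   0.5 -1.4]
20.7 [0.5981 0.2355 0.3378] [[0.023, 1.0, 0.002], [1.0, -0.023, -0.002], [-0.002, 0.002, -1.0]]
wrist fork [350. 270.] [695. 259.] [70. 17.] 4.2
wrist fork [556. 182.] [608. 454.] [103.  11.] 0.0
wrist block [415. 184.] [606. 316.] [32. 88.] 80.7
wrist block [39. 36.] [465.   2.] [81. 21.] 87.5
wrist block [576.  68.] [505. 449.] [ 31. 100.] 89.5
```

View pics/w14.png

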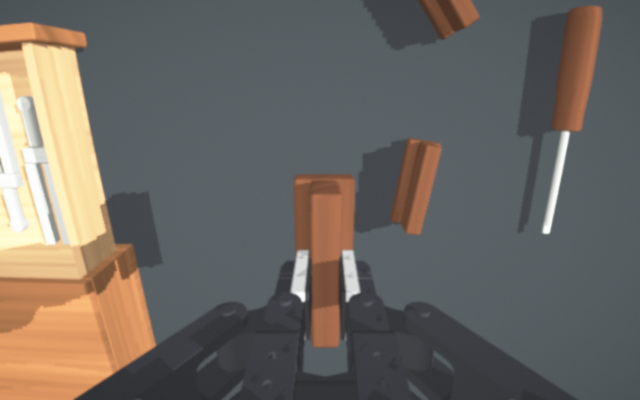

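Emit:
drive_tool(steps="-0.474 -0.02 0 0 0 0 -1;-0.474 -0.02 0 0 0 0 -1;-0.474 -0.02 0 0 0 0 -1;-0.474 -0.02 0 0 0 0 -1;-0.474 -0.02 0 0 0 0 -1;-0.474 -0.02 0 0 0 0 -1;-0.474 -0.02 0 0 0 0 -1;-0.474 -0.02 0 0 0 0 -1")

```text
time: 21.55
eef_pos: [0.573, -0.1452, 0.3366]
ee_rot: [[0.019, 1.0, -0.002], [1.0, -0.019, -0.003], [-0.003, -0.002, -1.0]]
ft_force: [1.7, -0.1, 0.3]
width: 0.149
```

Emit:
drive_tool(steps="-0.474 -0.02 0 0 0 0 -1;-0.474 -0.02 0 0 0 0 -1;0 0 0 0 0 0 -1;0 0 0 0 0 0 -1")

```text
time: 21.95
eef_pos: [0.567, -0.2392, 0.3365]
ee_rot: [[0.022, 1.0, -0.003], [1.0, -0.022, -0.003], [-0.003, -0.003, -1.0]]
ft_force: [0.1, 0.6, -0.4]
width: 0.142
```

```bash
python3 plan.py 0.565 -0.238 0.218 -1.5;  python3 look.py wrist w15.png
```

```text
rot deg [-0.16  0.16  0.21] norm [-0.0004  0.0004  0.0006] rows 1.0
shift norm after rot [ 0.012 -0.021  1.185] pos [ 0.567  -0.2392  0.3365] w 0.142 t 21.95 F [ 0.1  0.6 -0.4]
21.95 [ 0.567  -0.2392  0.3365] [[0.022, 1.0, -0.003], [1.0, -0.022, -0.003], [-0.003, -0.003, -1.0]]
wrist fork [559. 206.] [588. -14.] [ 34. 148.] 88.5
wrist fork [526. 162.] [574. -56.] [ 33. 146.] 88.3
wrist fork [422. 184.] [ 566. -150.] [ 30. 146.] 88.0
wrist fork [469. 181.] [ 564. -106.] [147.  31.] 1.6
wrist block [150. 322.] [ 709. -438.] [ 73. 149.] 34.4
wrist block [171. 201.] [ 586. -382.] [95. 40.] 1.2
```

View pics/w15.png

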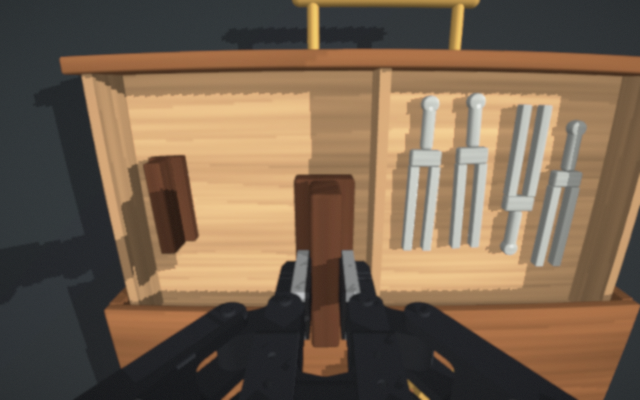

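Emit:
drive_tool(steps="0.01 0 0.4 0 0 0 -1;0 0 0.4 0 0 0 -1;0 0 0.28 0 0 0 -1;0 0 0.11 0 0 0 -1;0 0 0 0 0 0 -1;0 0 0 0 0 0 -0.55;0 0 0 0 0 0 -0.55;0 0 0 0 0 0 -0.55")

```text
time: 22.8
eef_pos: [0.5681, -0.2375, 0.2202]
ee_rot: [[0.022, 1.0, 0.001], [1.0, -0.022, -0.004], [-0.004, 0.001, -1.0]]
ft_force: [-0.7, -0.2, -0.3]
width: 0.223
```

Emit:
drive_tool(steps="0 0 -0.2 0 0 0 -0.55;0 0 -0.4 0 0 0 -0.55;0 0 -0.4 0 0 0 -0.55;0 0 -0.4 0 0 0 -0.55;0 0 0 0 0 0 0;0 0 0 0 0 0 0")

```text
time: 23.4
eef_pos: [0.5678, -0.2371, 0.3603]
ee_rot: [[0.022, 1.0, 0.002], [1.0, -0.022, -0.004], [-0.004, 0.002, -1.0]]
ft_force: [0.7, 0.4, -1.1]
width: 0.502
```

```bash
python3 look.py wrist w16.png;python3 look.py scene s16.png; python3 plan.py 0.603 0.312 0.340 -9 
```

```text
23.4 [ 0.5678 -0.2371  0.3603] [[0.022, 1.0, 0.002], [1.0, -0.022, -0.004], [-0.004, 0.002, -1.0]]
wrist fork [543. 197.] [587. -14.] [ 33. 146.] 88.4
wrist fork [509. 160.] [573. -56.] [ 32. 145.] 88.4
wrist fork [414. 175.] [ 566. -150.] [ 29. 146.] 88.1
wrist fork [458. 172.] [ 564. -107.] [146.  30.] 1.4
wrist block [180. 191.] [ 585. -382.] [93. 39.] 0.9
wrist block [325. 179.] [ 575. -239.] [30. 93.] 88.7
23.45 [ 0.5675 -0.2369  0.3588] [[0.022, 1.0, -0.0], [1.0, -0.022, -0.003], [-0.003, -0.0, -1.0]]
scene fork [251. 224.] [ 540. -156.] [ 27. 117.] 88.2
scene fork [281. 219.] [541. -65.] [ 26. 112.] 88.4
scene fork [266. 223.] [ 539. -114.] [121.  27.] 1.2
scene block [410. 218.] [603. 314.] [ 31. 109.] 81.1
scene block [440. 193.] [510. 446.] [ 28. 118.] 88.4
scene block [396. 184.] [442. 321.] [100.  55.] 34.1
rot deg [-0.1   0.17  7.74] norm [-0.0003  0.0005  0.0215] rows 1.0
shift norm after rot [ 5.477 -0.507  0.179] pos [ 0.5674 -0.2369  0.3579] w 0.498 t 23.5 F [-0.2 -0.  -0.9]
```

View pics/w16.png

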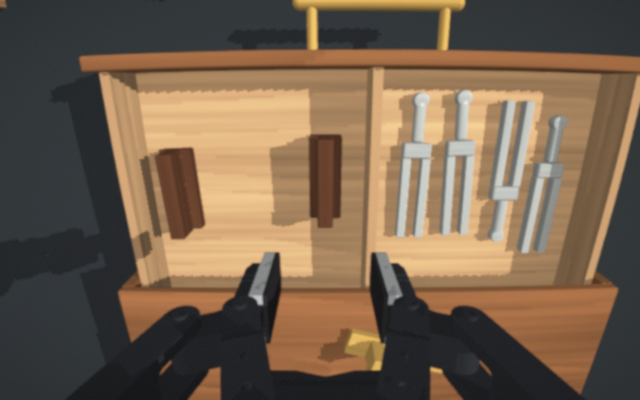

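Block placed. Next is block E, still at about (603, 314).

Emit:
drive_tool(steps="0 0 0 0 0 0.0215 0;0.49 -0.045 0 0 0 0 0;0.49 -0.045 0 0 0 0 0;0.49 -0.045 0 0 0 0 0;0.49 -0.045 0 0 0 0 0;0.49 -0.045 0 0 0 0 0;0.49 -0.045 0 0 0 0 0;0.49 -0.045 0 0 0 0 0")

```text
time: 24.3
eef_pos: [0.5897, 0.1086, 0.3562]
ee_rot: [[0.157, 0.988, -0.003], [0.988, -0.157, -0.004], [-0.004, -0.002, -1.0]]
ft_force: [0.4, -0.2, -0.0]
width: 0.502
```

Emit:
drive_tool(steps="0.49 -0.045 0 0 0 0 0;0.49 -0.045 0 0 0 0 0;0.49 -0.045 0 0 0 0 0;0.49 -0.045 0 0 0 0 0;0 0 0.3 0 0 0 0;0 0 0.2 0 0 0 0;0 0 0 0 0 0 0;0 0 0 0 0 0 0")

```text
time: 25.1
eef_pos: [0.6031, 0.3026, 0.3063]
ee_rot: [[0.157, 0.988, -0.003], [0.988, -0.157, -0.004], [-0.004, -0.002, -1.0]]
ft_force: [0.1, -0.5, 1.1]
width: 0.503
```

```bash
python3 look.py wrist w17.png
```

```text
25.1 [0.6031 0.3026 0.3063] [[0.157, 0.988, -0.003], [0.988, -0.157, -0.004], [-0.004, -0.002, -1.0]]
wrist block [345. 191.] [607. 317.] [29. 89.] 80.6
wrist block [506.  51.] [518. 449.] [28. 75.] 89.4
```

View pics/w17.png

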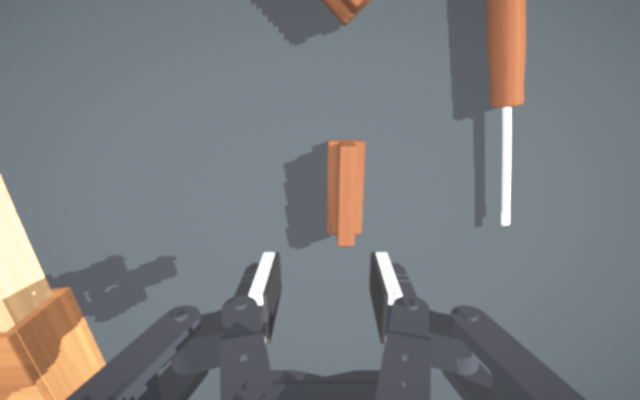

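```bash
python3 rel.py .036 347 145 346 245; python3 rel.py .012 329 143 365 143 329 234 362 234;python3 plan.py 0.6 0.317 0.197 -9
```

```text
[[564.4, 324.5, 36.0], [643.5, 312.8, 36.0]]
[[16.3, -41.8, 271.4], [17.1, 38.1, 271.4]]
[[565.3, 311.7, 12.0], [569.7, 340.0, 12.0], [643.4, 299.6, 12.0], [647.9, 327.9, 12.0]]
[[3.6, -39.3, 296.0], [32.2, -39.3, 296.0], [3.8, 39.7, 296.1], [32.5, 39.8, 296.0]]
rot deg [ 0.06  0.12 -0.03] norm [ 0.0002  0.0003 -0.0001] rows 1.0
shift norm after rot [ 0.135 -0.056  1.113] pos [0.6035 0.3028 0.3083] w 0.5 t 25.25 F [ 0.5 -0.4  0.3]
```

Emit:
drive_tool(steps="0.17 -0.01 0.3 0 0 0 0;0 0 0.4 0 0 0 0;0 0 0.3 0 0 0 0;0 0 0.1 0 0 0 0;0 0 0 0 0 0 0;0 0 0 0 0 0 -1;0 0 0 0 0 0 -1;0 0 0 0 0 0 -1")

```text
time: 26.05
eef_pos: [0.6054, 0.3199, 0.1992]
ee_rot: [[0.157, 0.988, 0.002], [0.988, -0.157, -0.002], [-0.001, 0.002, -1.0]]
ft_force: [-0.8, -0.3, 7.2]
width: 0.144
```

Emit:
drive_tool(steps="0 0 0 0 0 0 -1;0 0 -0.3 0 0 0 -1;0 0 -0.4 0 0 0 -1;0 0 -0.4 0 0 0 -1;0 0 -0.3 0 0 -0.0213 -1;0 0 0 0 0 0 -1;0 0 0 0 0 0 -1")

```text
time: 26.75
eef_pos: [0.6048, 0.32, 0.338]
ee_rot: [[0.024, 1.0, 0.001], [1.0, -0.024, -0.002], [-0.002, 0.001, -1.0]]
ft_force: [-0.4, 1.2, -1.8]
width: 0.146
```

```bash
python3 plan.py 0.565 -0.284 0.330 -1.5;  python3 look.py wrist w18.png
```

```text
rot deg [0.05 0.12 0.1 ] norm [0.0001 0.0003 0.0003] rows 1.0
shift norm after rot [-6.048 -0.24   0.08 ] pos [0.6048 0.32   0.338 ] w 0.146 t 26.75 F [-0.4  1.2 -1.8]
26.75 [0.6048 0.32   0.338 ] [[0.024, 1.0, 0.001], [1.0, -0.024, -0.002], [-0.002, 0.001, -1.0]]
wrist block [ 28. 286.] [714.  -9.] [ 62. 160.] 41.3
wrist block [481.  60.] [507. 450.] [27. 96.] 89.8
```

View pics/w18.png

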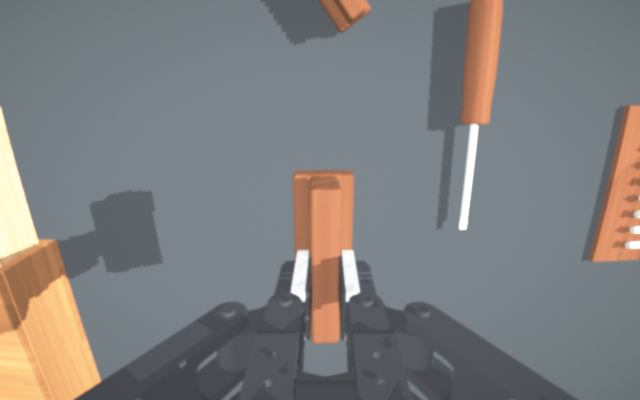

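Block E is held. Carrying it to the lane at y = -0.284, which is 6.05 units in 13 rows of 0.465.

Emit:
drive_tool(steps="-0.465 -0.018 0 0 0 0 -1;-0.465 -0.018 0 0 0 0 -1;-0.465 -0.018 0 0 0 0 -1;-0.465 -0.018 0 0 0 0 -1;-0.465 -0.018 0 0 0 0 -1;-0.465 -0.018 0 0 0 0 -1;-0.465 -0.018 0 0 0 0 -1;-0.465 -0.018 0 0 0 0 -1")

```text
time: 27.6
eef_pos: [0.5809, -0.0534, 0.3367]
ee_rot: [[0.024, 1.0, -0.003], [1.0, -0.024, -0.003], [-0.003, -0.003, -1.0]]
ft_force: [0.9, 0.1, -0.8]
width: 0.14
```

Emit:
drive_tool(steps="-0.465 -0.018 0 0 0 0 -1;-0.465 -0.018 0 0 0 0 -1;-0.465 -0.018 0 0 0 0 -1;-0.465 -0.018 0 0 0 0 -1;-0.465 -0.018 0 0 0 0 -1;0 0 0 0 0 0 -1;0 0 0 0 0 0 -1")

```text
time: 28.3
eef_pos: [0.5665, -0.2851, 0.337]
ee_rot: [[0.027, 1.0, -0.004], [1.0, -0.027, -0.002], [-0.002, -0.004, -1.0]]
ft_force: [0.2, 0.4, -0.5]
width: 0.142
```

```bash
python3 plan.py 0.565 -0.284 0.218 -1.5;  python3 look.py wrist w19.png
```

```text
rot deg [-0.2   0.14 -0.04] norm [-0.0006  0.0004 -0.0001] rows 1.0
shift norm after rot [ 0.01  -0.016  1.19 ] pos [ 0.5665 -0.2851  0.337 ] w 0.142 t 28.3 F [ 0.2  0.4 -0.5]
28.3 [ 0.5665 -0.2851  0.337 ] [[0.027, 1.0, -0.004], [1.0, -0.027, -0.002], [-0.002, -0.004, -1.0]]
wrist fork [606. 194.] [588. -12.] [ 35. 147.] 88.4
wrist fork [572. 166.] [574. -54.] [ 34. 146.] 88.7
wrist fork [473. 183.] [ 566. -148.] [ 31. 147.] 88.3
wrist fork [519. 180.] [ 564. -104.] [147.  33.] 1.5
wrist block [180. 313.] [ 701. -447.] [44. 78.] 36.9
wrist block [223. 202.] [ 586. -379.] [95. 34.] 1.0
wrist block [379. 188.] [ 576. -237.] [31. 95.] 88.5
```

View pics/w19.png

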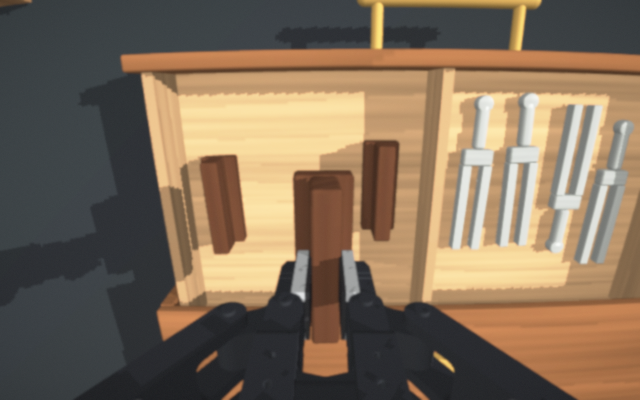

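Emit:
drive_tool(steps="0 0 0.4 0 0 0 -1;0 0 0.4 0 0 0 -1;0 0 0.28 0 0 0 -1;0 0 0.11 0 0 0 -1;0 0 0 0 0 0 -1;0 0 0 0 0 0 -0.55;0 0 0 0 0 0 -0.55;0 0 0 0 0 0 -0.55")

```text
time: 29.15
eef_pos: [0.5677, -0.2843, 0.2213]
ee_rot: [[0.023, 1.0, 0.001], [1.0, -0.023, -0.004], [-0.004, 0.001, -1.0]]
ft_force: [-0.3, 0.6, -0.1]
width: 0.222
```

Emit:
drive_tool(steps="0 0 -0.2 0 0 0 -0.55;0 0 -0.4 0 0 0 -0.55;0 0 -0.4 0 0 0 -0.55;0 0 -0.4 0 0 0 -0.55;0 0 0 0 0 0 0;0 0 0 0 0 0 0")

```text
time: 29.75
eef_pos: [0.5675, -0.2838, 0.3615]
ee_rot: [[0.023, 1.0, 0.002], [1.0, -0.023, -0.004], [-0.004, 0.002, -1.0]]
ft_force: [0.3, 0.4, 0.1]
width: 0.498
```

```bash
python3 look.py wrist w20.png;python3 look.py scene s20.png; python3 plan.py 0.442 0.322 0.340 34 
```

```text
29.75 [ 0.5675 -0.2838  0.3615] [[0.023, 1.0, 0.002], [1.0, -0.023, -0.004], [-0.004, 0.002, -1.0]]
wrist fork [588. 184.] [587. -13.] [ 34. 146.] 88.4
wrist fork [555. 159.] [574. -55.] [ 34. 146.] 88.4
wrist fork [462. 174.] [ 565. -148.] [ 31. 145.] 88.5
wrist fork [505. 172.] [ 564. -105.] [146.  32.] 1.4
wrist block [199. 294.] [ 704. -428.] [72. 58.] 66.1
wrist block [230. 190.] [ 585. -379.] [93. 33.] 0.6
wrist block [375. 178.] [ 575. -238.] [31. 93.] 88.5
wrist block [324. 177.] [ 573. -286.] [30. 92.] 88.2
29.8 [ 0.5672 -0.2837  0.3599] [[0.023, 1.0, -0.001], [1.0, -0.023, -0.003], [-0.003, -0.001, -1.0]]
scene fork [251. 224.] [ 540. -156.] [ 27. 117.] 88.2
scene fork [281. 219.] [541. -65.] [ 26. 112.] 88.4
scene fork [266. 223.] [ 539. -114.] [121.  27.] 1.2
scene block [206. 229.] [ 550. -289.] [ 31. 117.] 89.4
scene block [440. 193.] [510. 446.] [ 28. 118.] 88.4
scene block [396. 184.] [442. 321.] [100.  55.] 34.1
rot deg [ -0.16   0.12 -35.34] norm [-0.0004  0.0003 -0.0982] rows 5.0
shift norm after rot [5.72 2.35 0.19] pos [ 0.5671 -0.2836  0.359 ] w 0.5 t 29.85 F [-0.4  0.2 -0.7]
```

View pics/w20.png

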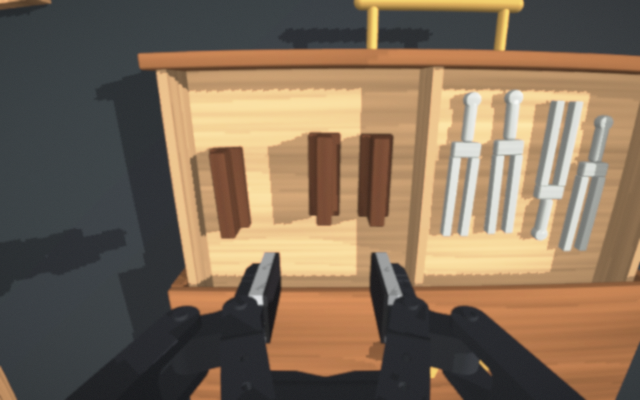

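Emit:
drive_tool(steps="0 0 0 0 0 -0.0197 0;0 0 0 0 0 -0.0197 0;0 0 0 0 0 -0.0197 0;0 0 0 0 0 -0.0197 0;0 0 0 0 0 -0.0194 0;0.44 0.181 0 0 0 0 0;0.44 0.181 0 0 0 0 0;0.44 0.181 0 0 0 0 0")

```text
time: 30.65
eef_pos: [0.5376, -0.1424, 0.3578]
ee_rot: [[-0.559, 0.829, -0.003], [0.829, 0.559, -0.003], [-0.0, -0.004, -1.0]]
ft_force: [1.1, 0.4, 0.5]
width: 0.499
```

Emit:
drive_tool(steps="0.44 0.181 0 0 0 0 0;0.44 0.181 0 0 0 0 0;0.44 0.181 0 0 0 0 0;0.44 0.181 0 0 0 0 0;0.44 0.181 0 0 0 0 0;0.44 0.181 0 0 0 0 0;0.44 0.181 0 0 0 0 0;0.44 0.181 0 0 0 0 0")

```text
time: 31.45
eef_pos: [0.4606, 0.2304, 0.3572]
ee_rot: [[-0.559, 0.829, -0.003], [0.829, 0.559, -0.004], [-0.002, -0.004, -1.0]]
ft_force: [0.9, -0.1, -0.5]
width: 0.5
```

Emit:
drive_tool(steps="0.44 0.181 0 0 0 0 0;0.44 0.181 0.1 0 0 0 0;0 0 0.4 0 0 0 0;0 0 0 0 0 0 0;0 0 0 0 0 0 0")

```text
time: 31.95
eef_pos: [0.4424, 0.321, 0.3072]
ee_rot: [[-0.559, 0.829, -0.004], [0.829, 0.559, -0.005], [-0.002, -0.006, -1.0]]
ft_force: [0.9, 0.4, 1.7]
width: 0.504
```

```bash
python3 look.py wrist w21.png; python3 plan.py 0.442 0.322 0.197 34
```

```text
31.95 [0.4424 0.321  0.3072] [[-0.559, 0.829, -0.004], [0.829, 0.559, -0.005], [-0.002, -0.006, -1.0]]
wrist block [332. 193.] [442. 327.] [90. 29.] 34.3
rot deg [-0.18  0.13 -0.07] norm [-0.0005  0.0004 -0.0002] rows 1.0
shift norm after rot [ 0.013 -0.002  1.115] pos [0.4429 0.321  0.3085] w 0.498 t 32.0 F [ 1.1 -0.   0.3]
```

View pics/w21.png

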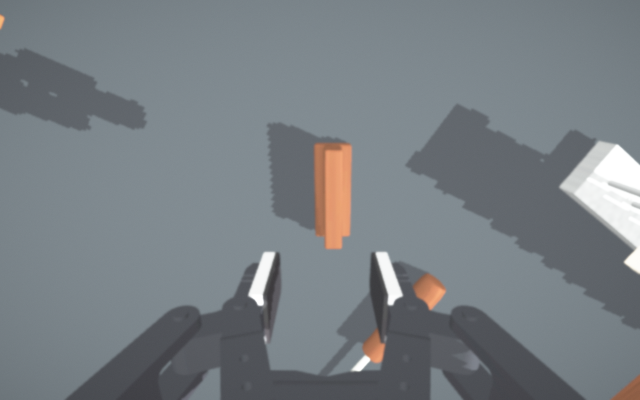

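```bash
python3 rel.py .036 333 147 334 248; python3 rel.py .012 316 144 352 144 316 236 350 236
```

```text
[[406.1, 302.4, 36.0], [472.9, 348.9, 36.0]]
[[5.7, -40.0, 272.6], [7.1, 41.4, 272.3]]
[[415.5, 292.9, 12.0], [399.4, 316.8, 12.0], [482.7, 337.2, 12.0], [466.1, 361.9, 12.0]]
[[-7.3, -38.2, 297.2], [21.5, -38.2, 297.2], [-8.0, 42.3, 297.1], [21.7, 42.3, 297.0]]
```

Emit:
drive_tool(steps="0.065 0.01 0.3 0 0 0 0;0 0 0.4 0 0 0 0;0 0 0.3 0 0 0 0;0 0 0.1 0 0 0 0;0 0 0 0 0 0 0;0 0 0 0 0 0 -1;0 0 0 0 0 0 -1;0 0 0 0 0 0 -1")

```text
time: 32.9
eef_pos: [0.4401, 0.3279, 0.1999]
ee_rot: [[-0.559, 0.829, 0.002], [0.829, 0.559, -0.002], [-0.002, 0.001, -1.0]]
ft_force: [-1.5, -1.9, 7.6]
width: 0.142
```

Emit:
drive_tool(steps="0 0 0 0 0 0 -1;0 0 -0.3 0 0 0 -1;0 0 -0.4 0 0 0 -1;0 0 -0.4 0 0 0.0197 -1;0 0 -0.3 0 0 0.0197 -1;0 0 0 0 0 0.0197 -1;0 0 0 0 0 0.0197 -1;0 0 0 0 0 0.0194 -1")

```text
time: 33.7
eef_pos: [0.4395, 0.328, 0.3392]
ee_rot: [[0.028, 1.0, 0.001], [1.0, -0.028, -0.002], [-0.002, 0.001, -1.0]]
ft_force: [0.0, -1.1, -0.8]
width: 0.14
```

```bash
python3 plan.py 0.567 -0.330 0.330 -1.5;  python3 look.py wrist w22.png
```

```text
rot deg [ 0.04  0.13 -0.12] norm [ 0.0001  0.0004 -0.0003] rows 1.0
shift norm after rot [-6.544  1.447  0.092] pos [0.4395 0.328  0.3392] w 0.14 t 33.7 F [ 0.  -1.1 -0.8]
33.7 [0.4395 0.328  0.3392] [[0.028, 1.0, 0.001], [1.0, -0.028, -0.002], [-0.002, 0.001, -1.0]]
wrist fork [ 16. 348.] [634. -42.] [ 60. 137.] 66.9
wrist block [ 78. 382.] [686.  21.] [34. 94.] 50.0
wrist block [453. 241.] [506. 450.] [ 27. 107.] 89.6
```

View pics/w22.png

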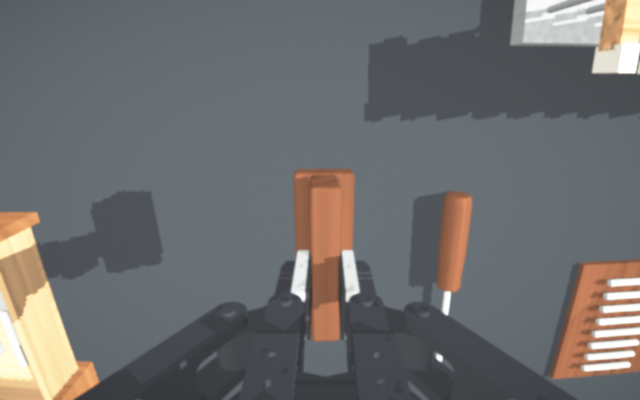

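Emit:
drive_tool(steps="-0.467 0.103 0 0 0 0 -1;-0.467 0.103 0 0 0 0 -1;-0.467 0.103 0 0 0 0 -1;-0.467 0.103 0 0 0 0 -1;-0.467 0.103 0 0 0 0 -1;-0.467 0.103 0 0 0 0 -1;-0.467 0.103 0 0 0 0 -1;-0.467 0.103 0 0 0 0 -1")

```text
time: 34.55
eef_pos: [0.5132, -0.0494, 0.3401]
ee_rot: [[0.02, 1.0, 0.001], [1.0, -0.02, -0.003], [-0.003, 0.001, -1.0]]
ft_force: [0.3, 0.7, -0.4]
width: 0.144
```

Emit:
drive_tool(steps="-0.467 0.103 0 0 0 0 -1;-0.467 0.103 0 0 0 0 -1;-0.467 0.103 0 0 0 0 -1;-0.467 0.103 0 0 0 0 -1;-0.467 0.103 0 0 0 0 -1;-0.467 0.103 0 0 0 0 -1;0 0 0 0 0 0 -1;0 0 0 0 0 0 -1")

```text
time: 35.35
eef_pos: [0.5682, -0.3303, 0.3399]
ee_rot: [[0.023, 1.0, -0.001], [1.0, -0.023, -0.003], [-0.003, -0.001, -1.0]]
ft_force: [0.1, 0.9, -0.4]
width: 0.138
```

```bash
python3 plan.py 0.567 -0.330 0.218 -1.5;  python3 look.py wrist w23.png
```

```text
rot deg [-0.06  0.18  0.17] norm [-0.0002  0.0005  0.0005] rows 1.0
shift norm after rot [ 0.002 -0.012  1.219] pos [ 0.5682 -0.3303  0.3399] w 0.138 t 35.35 F [ 0.1  0.9 -0.4]
35.35 [ 0.5682 -0.3303  0.3399] [[0.023, 1.0, -0.001], [1.0, -0.023, -0.003], [-0.003, -0.001, -1.0]]
wrist fork [632. 218.] [616. -26.] [103.  30.] 16.6
wrist fork [613. 173.] [574. -51.] [ 37. 146.] 88.4
wrist fork [521. 179.] [ 566. -146.] [ 33. 147.] 88.3
wrist fork [565. 177.] [ 565. -102.] [147.  34.] 1.7
wrist block [430. 183.] [ 576. -236.] [34. 94.] 88.6
wrist block [376. 182.] [ 573. -285.] [31. 93.] 88.4
```

View pics/w23.png

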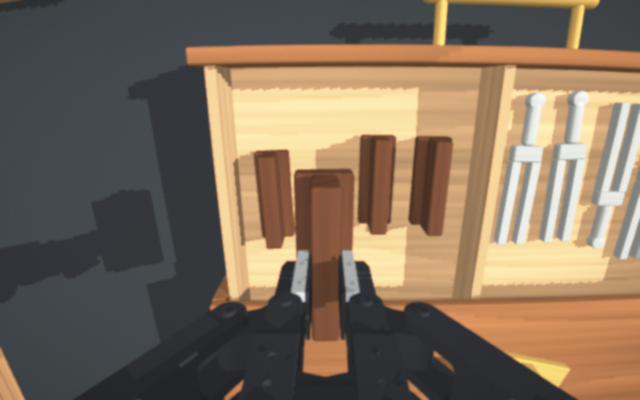

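```bash
python3 rel.py .028 289 152 292 236 362 138 360 222; python3 rel.py .052 262 155 275 246 286 246
```

```text
[[538.6, -359.1, 28.0], [616.8, -360.7, 28.0], [528.1, -297.2, 28.0], [604.2, -298.1, 28.0]]
[[-30.3, -29.1, 312.1], [-30.2, 49.1, 312.1], [31.4, -40.9, 312.0], [32.1, 35.1, 311.9]]
[[536.4, -376.9, 52.0], [615.3, -372.1, 52.0], [615.4, -362.7, 52.0]]
[[-48.9, -31.2, 288.3], [-42.5, 47.5, 288.3], [-33.1, 47.4, 288.3]]
```

Emit:
drive_tool(steps="0 0 0.4 0 0 0 -1;0 0 0.4 0 0 0 -1;0 0 0.28 0 0 0 -1;0 0 0.13 0 0 0 -1;0 0 0 0 0 0 -1;0 0 0 0 0 0 -0.55;0 0 0 0 0 0 -0.55;0 0 0 0 0 0 -0.55")

```text
time: 36.3
eef_pos: [0.5687, -0.3294, 0.2201]
ee_rot: [[0.023, 1.0, 0.001], [1.0, -0.023, -0.004], [-0.004, 0.001, -1.0]]
ft_force: [-0.1, -0.1, -0.2]
width: 0.224
```

Emit:
drive_tool(steps="0 0 -0.2 0 0 0 -0.55;0 0 -0.4 0 0 0 -0.55;0 0 -0.4 0 0 0 -0.55;0 0 -0.4 0 0 0 -0.55;0 0 0 0 0 0 -1;0 0 0 0 0 0 -1;0 0 0 0 0 0 -1")

```text
time: 37.0
eef_pos: [0.5683, -0.3288, 0.3579]
ee_rot: [[0.023, 1.0, -0.002], [1.0, -0.023, -0.002], [-0.003, -0.002, -1.0]]
ft_force: [0.3, 0.1, 0.4]
width: -0.0
```

```bash
python3 look.py wrist w24.png;python3 look.py scene s24.png;python3 look.py side d24.png >/dev/null; python3 plan.py 0.36 -0.19 0.3 -1.5
```

```text
37.0 [ 0.5683 -0.3288  0.3579] [[0.023, 1.0, -0.002], [1.0, -0.023, -0.002], [-0.003, -0.002, -1.0]]
wrist fork [627. 191.] [590. -10.] [ 37. 142.] 88.4
wrist fork [598. 167.] [574. -53.] [ 35. 146.] 88.4
wrist fork [509. 175.] [ 566. -146.] [ 32. 146.] 88.5
wrist fork [551. 173.] [ 565. -103.] [147.  34.] 1.5
wrist block [247. 295.] [ 706. -416.] [77. 66.] 64.1
wrist block [275. 191.] [ 585. -377.] [94. 31.] 1.0
wrist block [324. 179.] [ 574. -331.] [30. 92.] 89.4
wrist block [423. 178.] [ 575. -236.] [33. 93.] 88.5
wrist block [371. 177.] [ 573. -285.] [31. 93.] 88.7
37.05 [ 0.5682 -0.3288  0.3575] [[0.023, 1.0, -0.003], [1.0, -0.023, -0.002], [-0.002, -0.003, -1.0]]
scene fork [251. 224.] [ 540. -156.] [ 27. 117.] 88.2
scene fork [281. 219.] [541. -65.] [ 26. 111.] 88.0
scene fork [266. 223.] [ 539. -114.] [121.  27.] 1.2
scene block [440. 193.] [510. 446.] [ 28. 118.] 88.4
rot deg [-0.17  0.13  0.17] norm [-0.0005  0.0004  0.0005] rows 1.0
shift norm after rot [ 1.333 -2.119  0.575] pos [ 0.5683 -0.3288  0.3575] w 0.003 t 37.15 F [ 0.3  0.  -0.1]
```

View pics/w24.png

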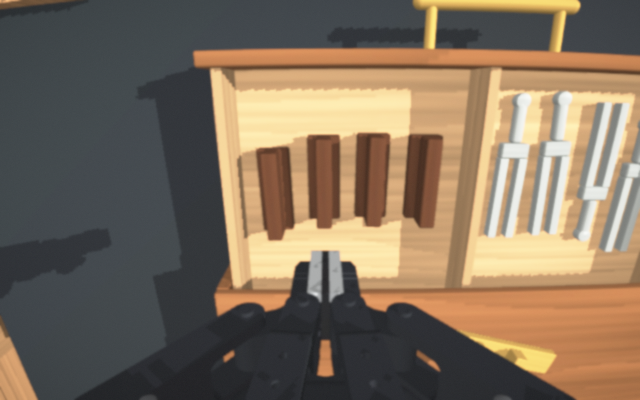

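View pics/d24.png

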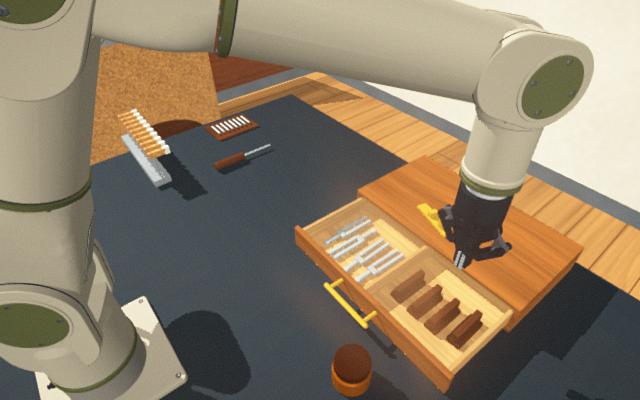

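```bash
python3 plan.py 0.42 -0.085 0.216 -1.5
```

```text
rot deg [-0.17  0.13  0.17] norm [-0.0005  0.0004  0.0005] rows 1.0
shift norm after rot [ 2.399 -1.546  1.415] pos [ 0.5683 -0.3288  0.3575] w 0.003 t 37.15 F [ 0.3  0.  -0.1]
```

Emit:
drive_tool(steps="0.4 -0.258 0 0 0 0 -1;0.4 -0.258 0 0 0 0 -1;0.4 -0.258 0 0 0 0 -1;0.4 -0.258 0 0 0 0 -1;0.4 -0.258 0 0 0 0 -1;0.4 -0.258 0 0 0 0 -1;0 0 0 0 0 0 -1;0 0 0 0 0 0 -1")

```text
time: 37.95
eef_pos: [0.419, -0.085, 0.3582]
ee_rot: [[0.022, 1.0, -0.001], [1.0, -0.022, -0.004], [-0.004, -0.001, -1.0]]
ft_force: [0.2, -0.3, 0.9]
width: 0.002
```

Emit:
drive_tool(steps="0 0 0.3 0 0 0 -1;0 0 0.2 0 0 0 -1;0 0 0 0 0 0 -1;0 0 0 0 0 0 -1")

```text
time: 38.35
eef_pos: [0.4197, -0.0864, 0.3084]
ee_rot: [[0.024, 1.0, -0.002], [1.0, -0.024, -0.003], [-0.003, -0.002, -1.0]]
ft_force: [0.5, -0.5, -0.0]
width: 0.001
```

```bash
python3 plan.py 0.42 -0.085 0.216 -1.5; python3 look.py wrist w25.png >/dev/null;python3 look.py side d25.png >/dev/null
```

```text
rot deg [-0.1   0.17  0.1 ] norm [-0.0003  0.0005  0.0003] rows 1.0
shift norm after rot [0.014 0.003 0.924] pos [ 0.4197 -0.0864  0.3084] w 0.001 t 38.35 F [ 0.5 -0.5 -0. ]
```

View pics/d25.png

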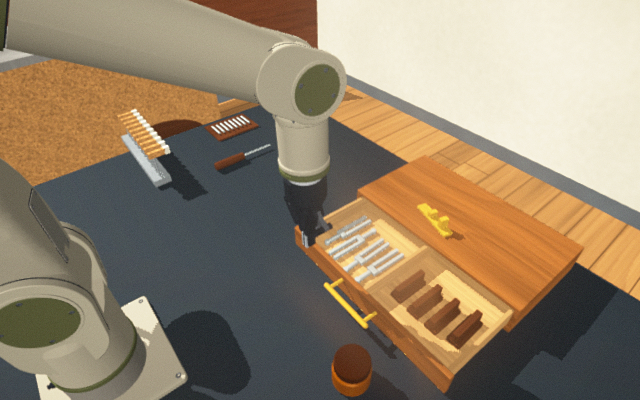

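View pics/w25.png

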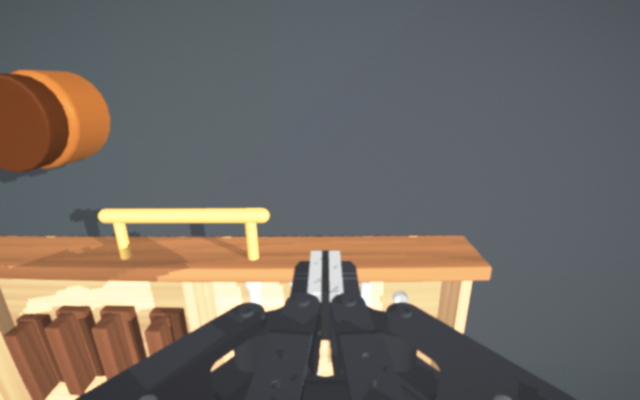

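```bash
python3 rel.py .064 340 237 450 237 400 275; python3 rel.py .046 100 215 268 215
```

```text
[[439.1, -76.6, 64.0], [441.2, 1.7, 64.0], [471.1, -32.5, 64.0]]
[[10.8, 18.9, 245.2], [89.1, 19.1, 245.0], [55.6, 49.8, 245.1]]
[[425.6, -260.1, 46.0], [428.3, -129.5, 46.0]]
[[-173.1, 9.7, 263.9], [-42.4, 9.3, 263.5]]
```

Emit:
drive_tool(steps="0 0 0.4 0 0 0 -1;0 0 0.35 0 0 0 -1;0 0 0.17 0 0 0 -1;0 0 0 0 0 0 -1;0 0.1 0 0 0 0 -1;0 0.1 0 0 0 0 -1;0 0.1 0 0 0 0 -1;0 0.1 0 0 0 0 -1")

```text
time: 39.35
eef_pos: [0.4602, -0.0869, 0.2169]
ee_rot: [[0.023, 1.0, -0.001], [1.0, -0.023, -0.003], [-0.003, -0.001, -1.0]]
ft_force: [-2.9, 0.6, 1.7]
width: -0.001
```

Emit:
drive_tool(steps="0 0.15 0 0 0 0 -1;0 0.15 0 0 0 0 -1;0 0.15 0 0 0 0 -1;0 0.15 0 0 0 0 -1;0 0.15 0 0 0 0 -1;0 0.15 0 0 0 0 -1")

```text
time: 39.95
eef_pos: [0.5502, -0.0887, 0.2163]
ee_rot: [[0.023, 1.0, -0.002], [1.0, -0.023, -0.003], [-0.003, -0.001, -1.0]]
ft_force: [-2.4, 2.2, 2.3]
width: -0.001
```

```bash
python3 plan.py 0.64 -0.09 0.216 -1.5; python3 look.py wrist w26.png >/dev/null;python3 look.py side d26.png >/dev/null
```

```text
rot deg [-0.09  0.16  0.18] norm [-0.0002  0.0005  0.0005] rows 1.0
shift norm after rot [0.01  0.898 0.003] pos [ 0.5502 -0.0887  0.2163] w -0.001 t 39.95 F [-2.4  2.2  2.3]
```

View pics/d26.png

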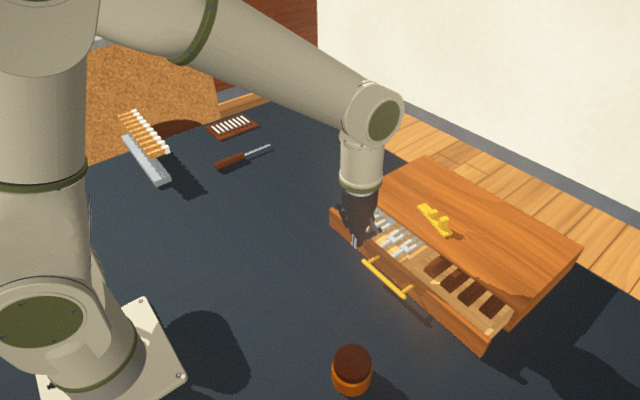

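Closing is working with about 3 N of resistance, so I'll keep pushing.

Emit:
drive_tool(steps="0 0.15 0 0 0 0 -1;0 0.15 0 0 0 0 -1;0 0.15 0 0 0 0 -1;0 0.12 0 0 0 0 -1;0 0.1 0 0 0 0 -1;0 0.08 0 0 0 0 -1")

```text
time: 40.65
eef_pos: [0.6243, -0.0906, 0.2159]
ee_rot: [[0.023, 1.0, -0.002], [1.0, -0.023, -0.003], [-0.003, -0.002, -1.0]]
ft_force: [-3.0, 0.9, 1.4]
width: -0.001
```

```bash
python3 plan.py 0.64 -0.09 0.216 -1.5;python3 look.py side d27.png >/dev/null;python3 look.py scene s27.png >/dev/null
```

```text
rot deg [-0.1   0.17  0.17] norm [-0.0003  0.0005  0.0005] rows 1.0
shift norm after rot [ 0.01   0.156 -0.001] pos [ 0.6243 -0.0906  0.2159] w -0.001 t 40.65 F [-3.   0.9  1.4]
```

View pics/d27.png

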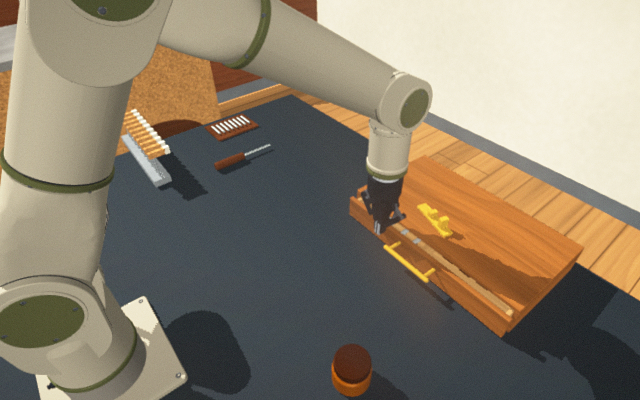

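Emit:
drive_tool(steps="0 0.06 0 0 0 0 -1;0 0.06 0 0 0 0 -1;0 0.05 0 0 0 0 -1;0 0.03 0 0 0 0 -1;0 0 0 0 0 0 -1")

```text
time: 41.25
eef_pos: [0.6411, -0.0913, 0.2157]
ee_rot: [[0.024, 1.0, -0.013], [1.0, -0.024, -0.003], [-0.003, -0.012, -1.0]]
ft_force: [-28.8, 0.9, 20.5]
width: 0.002
```

Emit:
drive_tool(steps="0 0.05 0 0 0 0 -1;0 0.03 0 0 0 0 -1;0 0 0 0 0 0 -1")

```text
time: 41.55
eef_pos: [0.6442, -0.0914, 0.2156]
ee_rot: [[0.024, 0.999, -0.03], [1.0, -0.024, -0.002], [-0.003, -0.03, -1.0]]
ft_force: [-72.0, 5.9, 54.3]
width: -0.004
```

Emit:
drive_tool(steps="0 -0.1 0 0 0 0 -1;0 -0.2 0 0 0 0 -1;0 -0.2 0 0 0 0 -1;0 0 -0.2 0 0 0 -1;0 0 -0.4 0 0 0 -1;0 0 -0.4 0 0 0 -1;0 0 0 0 0 0 -1")

```text
time: 42.25
eef_pos: [0.6039, -0.0901, 0.3227]
ee_rot: [[0.024, 1.0, 0.01], [1.0, -0.024, -0.004], [-0.004, 0.01, -1.0]]
ft_force: [0.9, -0.8, 0.6]
width: -0.004
```

```bash
python3 look.py wrist w28.png;python3 look.py side d28.png >/dev/null;python3 look.py scene s28.png >/dev/null
python3 - <<'E'
import cv2
a=cv2.imread('pics/d28.png')[150:350,330:600];b=cv2.imread('pics/s28.png')[150:350,120:390]
import numpy as np
cv2.imwrite('pics/c28.png',cv2.resize(np.vstack([a,b]),None,fx=1.5,fy=1.5)[:600])
cv2.imwrite('pics/a28.png',cv2.resize(a,None,fx=2.8,fy=2.8,interpolation=cv2.INTER_CUBIC))
E
```

```text
42.25 [ 0.6039 -0.0901  0.3227] [[0.024, 1.0, 0.01], [1.0, -0.024, -0.004], [-0.004, 0.01, -1.0]]
wrist fork [192. 209.] [ 627. -214.] [145.   4.] 88.7
```

View pics/a28.png

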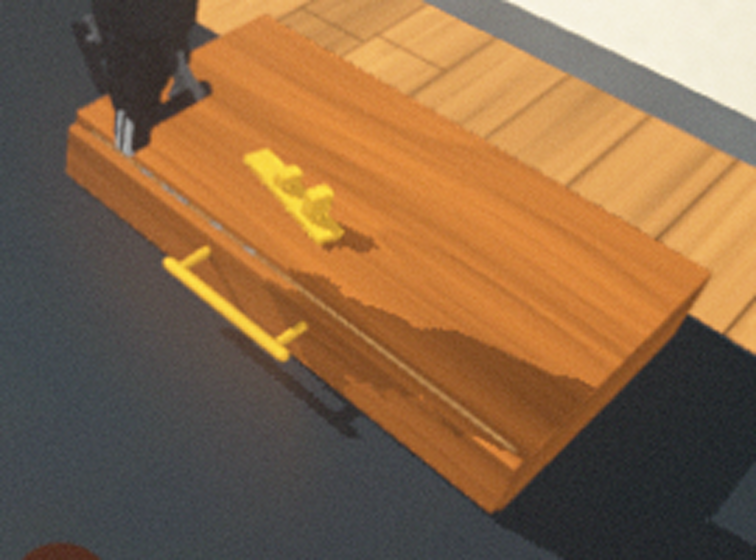

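View pics/s28.png

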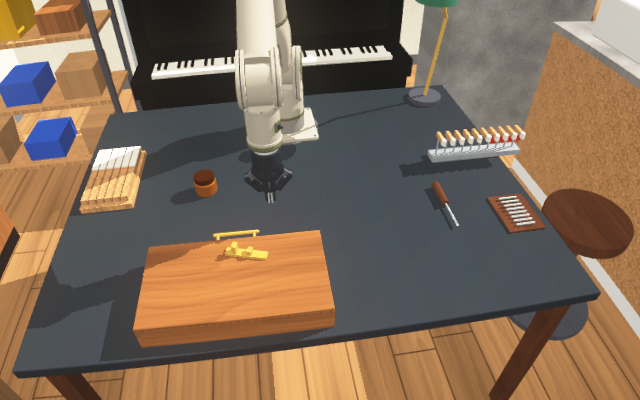

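View pics/w28.png

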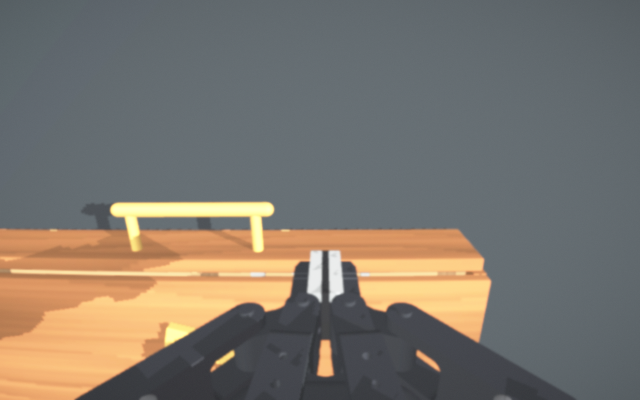

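```bash
python3 - <<'E'
from h import *
for n in ['wrist','side','scene']:
    s,c=cap(n,n+'29.png')
    im=c['pixels']
    if n=='wrist':
        w=cv2.resize(im[215:290,380:500],None,fx=6,fy=6,interpolation=cv2.INTER_CUBIC); cv2.imwrite('pics/w29z.png',w)
        for x in (120,420,440): print(x,[ (r,tuple(int(v) for v in im[r,x])) for r in range(255,284)])
E
```

```text
120 [(255, (82, 123, 177)), (256, (84, 126, 182)), (257, (86, 128, 187)), (258, (87, 129, 188)), (259, (85, 127, 186)), (260, (85, 126, 184)), (261, (83, 122, 179)), (262, (82, 120, 175)), (263, (80, 118, 171)), (264, (81, 119, 172)), (265, (82, 121, 175)), (266, (82, 122, 177)), (267, (83, 124, 181)), (268, (88, 133, 194)), (269, (93, 141, 206)), (270, (96, 144, 211)), (271, (95, 143, 210)), (272, (95, 143, 209)), (273, (95, 143, 208)), (274, (94, 142, 207)), (275, (95, 141, 206)), (276, (95, 142, 208)), (277, (95, 143, 210)), (278, (97, 146, 213)), (279, (99, 148, 215)), (280, (111, 162, 223)), (281, (138, 195, 239)), (282, (167, 226, 251)), (283, (175, 231, 252))]
420 [(255, (94, 141, 204)), (256, (95, 142, 207)), (257, (97, 145, 212)), (258, (97, 146, 214)), (259, (96, 144, 210)), (260, (96, 143, 208)), (261, (95, 141, 206)), (262, (94, 140, 205)), (263, (95, 142, 207)), (264, (97, 144, 210)), (265, (98, 146, 213)), (266, (98, 148, 217)), (267, (104, 158, 225)), (268, (114, 174, 240)), (269, (128, 194, 251)), (270, (136, 206, 253)), (271, (139, 212, 254)), (272, (139, 212, 254)),
[... 253 characters left out ...]
231, 253))]
440 [(255, (96, 142, 207)), (256, (94, 141, 204)), (257, (93, 140, 204)), (258, (94, 140, 205)), (259, (95, 141, 206)), (260, (94, 141, 205)), (261, (94, 141, 205)), (262, (96, 141, 207)), (263, (95, 142, 209)), (264, (96, 143, 212)), (265, (98, 147, 216)), (266, (99, 150, 219)), (267, (106, 161, 229)), (268, (117, 180, 243)), (269, (131, 199, 251)), (270, (136, 209, 253)), (271, (138, 211, 253)), (272, (139, 212, 253)), (273, (137, 211, 253)), (274, (138, 212, 253)), (275, (137, 211, 253)), (276, (139, 212, 254)), (277, (137, 210, 253)), (278, (138, 211, 254)), (279, (137, 209, 253)), (280, (132, 201, 251)), (281, (130, 187, 243)), (282, (132, 183, 231)), (283, (134, 183, 226))]
```

View pics/w29z.png

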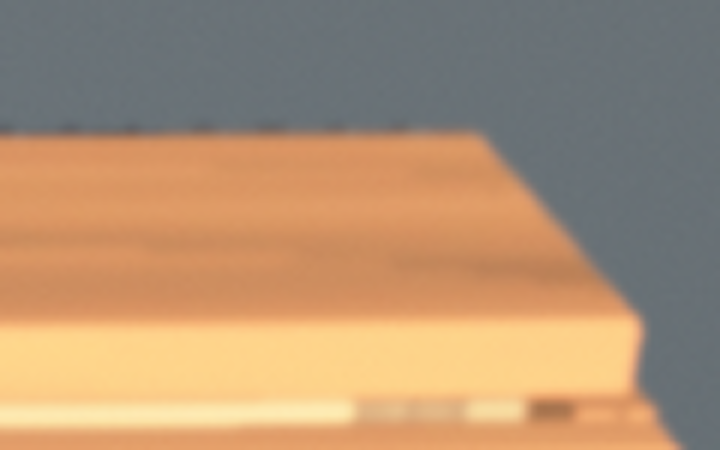

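```bash
python3 - <<'E'
from h import *
s,c=cap('wrist','w30.png'); print(s['eef_pos'])
im=c['pixels']; cv2.imwrite('pics/w30z.png',cv2.resize(im[215:290,380:500],None,fx=6,fy=6,interpolation=cv2.INTER_CUBIC))
for x in (440,): 
  print('panel front top',onplane(s,c,[(x,268)],.064).round(4),'inner top',onplane(s,c,[(x,281.5)],.064).round(4),'case edge',onplane(s,c,[(x,286)],.076).round(4))
  print('case edge if lower lip z.066', onplane(s,c,[(x,286)],.066).round(4))
E
```

```text
[ 0.60192088 -0.08985068  0.3146951 ]
panel front top [[ 0.6504 -0.0048  0.064 ]] inner top [[ 0.6622 -0.0037  0.064 ]] case edge [[ 0.6583 -0.0079  0.076 ]]
case edge if lower lip z.066 [[ 0.6649 -0.0041  0.066 ]]
```

View pics/w30z.png

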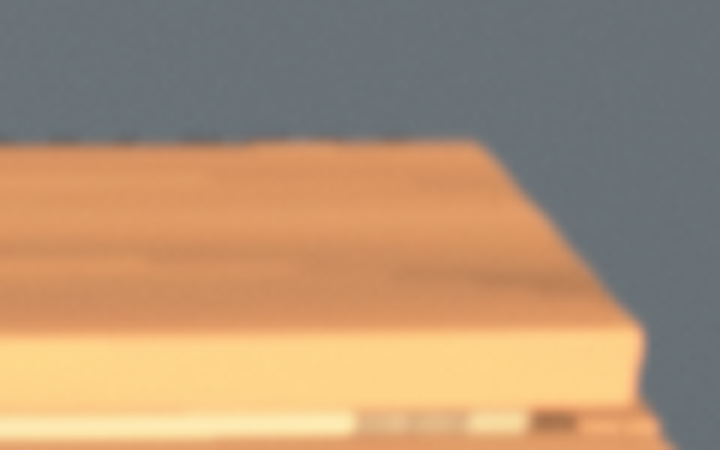

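Emit:
drive_tool(steps="0 -0.2 -0.3 0 0 0 -1;0 0 -0.3 0 0 0 -1;0 0 0 0 0 0 -1;0 0 0 0 0 0 -1;0 0 0 0 0 0 -1")

```text
time: 43.1
eef_pos: [0.5821, -0.0892, 0.3747]
ee_rot: [[0.023, 1.0, -0.003], [1.0, -0.023, -0.003], [-0.003, -0.003, -1.0]]
ft_force: [0.3, 0.3, -0.8]
width: 0.001
```

```bash
python3 - <<'E'
from h import *
s,c=cap('scene','s31.png'); a=cv2.imread('pics/scene0.png'); b=c['pixels']
for nm,(x0,y0,x1,y1) in dict(jar=(190,165,222,200),gauge=(220,238,272,262),screw=(428,178,462,230)).items():
    d=cv2.absdiff(a[y0:y1,x0:x1],b[y0:y1,x0:x1]).max(2); print(nm,'changed px',int((d>60).sum()),'of',d.size)
s,c=cap('wrist','w31.png')
print(env.read_state()['ft_force'])
E
```

```text
jar changed px 159 of 1120
gauge changed px 30 of 1248
screw changed px 0 of 1768
[-0.63932654  0.20450457 -0.79732822]
```

View pics/w31.png

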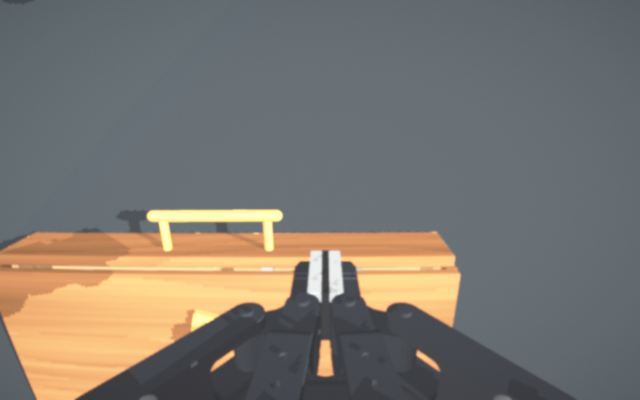

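```bash
python3 - <<'E'
from h import *
s,c=cap('wrist'); im=c['pixels']
for x in (60,200,230,420):
    col=cv2.cvtColor(im,cv2.COLOR_BGR2HSV)[255:280,x]; print(x,[(255+i,int(v[1]),int(v[2])) for i,v in enumerate(col) if 7<i<20])
for r in (266,267,268,270,271): print(r,'z64',onplane(s,c,[(420,r)],.064)[0,0].round(4),'z76',onplane(s,c,[(420,r)],.076)[0,0].round(4))
E
python3 look.py side d32.png | grep block
```

```text
60 [(263, 140, 210), (264, 134, 213), (265, 117, 229), (266, 94, 247), (267, 85, 251), (268, 101, 243), (269, 122, 211), (270, 134, 184), (271, 137, 186), (272, 138, 201), (273, 139, 218), (274, 139, 225)]
200 [(263, 115, 254), (264, 116, 253), (265, 117, 252), (266, 115, 251), (267, 100, 251), (268, 84, 252), (269, 85, 251), (270, 106, 242), (271, 127, 225), (272, 136, 221), (273, 134, 230), (274, 129, 243)]
230 [(263, 115, 254), (264, 117, 253), (265, 120, 252), (266, 125, 248), (267, 126, 234), (268, 117, 212), (269, 112, 203), (270, 123, 211), (271, 133, 220), (272, 138, 222), (273, 136, 230), (274, 131, 243)]
420 [(263, 116, 254), (264, 115, 254), (265, 116, 253), (266, 115, 250), (267, 107, 243), (268, 100, 239), (269, 109, 235), (270, 124, 229), (271, 134, 227), (272, 135, 233), (273, 131, 245), (274, 120, 253)]
266 z64 0.6632 z76 0.6562
267 z64 0.6643 z76 0.6573
268 z64 0.6653 z76 0.6583
270 z64 0.6675 z76 0.6604
271 z64 0.6686 z76 0.6614
side block [351. 370.] [ 356. -291.] [97. 73.] 50.6
side block [229. 161.] [502. 447.] [ 44. 109.] 90.0
```

```bash
python3 -c "
from station import env
print(env.close_job())"
```

```text
the job is handed in; nothing more can be done
None
```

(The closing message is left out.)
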